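# Clamp and end-mark a brass blank in the jeweller's marking jig

### The job

Lay the 70 mm brass blank, the middle-sized of the three brass bars, flat in the nest of the marking jig; if the toggle clamp is down, swing it fully back first to make room. Swing the clamp over centre down onto the blank, then press the jig's pedal right down to its stop for a moment and let it come up again, and only then swing the clamp fully back, leaving the marked blank lying in the nest. Do not press the pedal while the clamp is off the blank, and leave the other two bars, the little jar and the ring mandrel where they stand.

Things in the scene. Friction and masses are not known exactly. Their poses are not given: they have to be found in the camera images.
- jig: Marking jig, fixed: dark steel base plate 180 (x) x 260 (y) x 12 mm. Origin: centre of its underside; z up. Jig coordinates in mm: nest at (-20, 50); clamp bracket behind it, x 29 to 59, y 36 to 64, up to z 84; aluminium punch guide block 30 x 22 at (-20, -16), top at z 57; pedal along the -y side.
- nest (a point): Centre of the nest floor, jig (-20, 50, 42); axes as the jig's. Takes the blank flat, its length along jig y, either way round. 77 mm long (y) x 27 wide (x), open above, with lips 5 mm high round it on an anvil 36 mm wide (x). No side lips within 22 mm of the middle in y: there fingers closing along jig x find a 44 mm gap.
- clamp (a joint): Clamp arm angle, rad. 0: level, pointing to jig -x over the nest, pad touching a blank there (clamped: -0.03 to 0.02); -0.08: down on an empty nest. Grows as the ball swings up and over to jig +x; 2.0: fully back at its stop, 25 deg past upright. An over-centre spring throws it from about 1.1 to the nearer end (0.5 N m), so it starts at either; the ball takes 3 to 6 N to move.
- clamp_ball (a point): Centre of the black ball, 28 mm across, on the arm's free end, 130 mm from the pivot: at angle q it is at the pivot + (-130 cos q, 0, 130 sin q) mm in jig axes. The arm is a bar 13 mm wide (jig y), 11 thick, so the ball can be pinched along jig y from above at any angle. The pad hangs 62 mm from the pivot. This frame turns with the arm.
- clamp_pivot (a point): The clamp arm's hinge axis (along jig y), jig (42, 50, 72).
- pedal (a joint): Angle of the pedal, rad. 0: up, at rest. 0.26: pressed level against its stop. Sprung back: 5 N at rest, about 10 N at the stop (at the pad).
- pedal_pad (a point): Where to press: on the rubber pad (50 x 36 mm) atop the pedal near its free end, 88 mm from its hinge. Steel pedal 112 mm long (jig x), 44 wide, hinged at its far end, jig (55, -90, 28). At rest the point is 53 mm above the bench and the pedal slopes up 15 deg towards the robot; at the stop it is level, the point 30 mm above the bench.
- blank: The blank to mark: plain brass bar 70 (x, its length) x 20 x 10 mm, 0.12 kg, lying flat on the bench. Origin: centre of its underside.
- long_bar: Bystander: brass bar 110 (x) x 20 x 10 mm. Origin: centre of its underside.
- short_bar: Bystander: brass bar 40 (x) x 20 x 10 mm. Origin: centre of its underside.
- jar: Bystander: small green glass jar with a steel cap, 44 mm across, 58 mm high, standing. Origin: centre of its underside.
- mandrel: Bystander: ring mandrel, a slim steel cone on a round dark foot 64 mm across, 190 mm high, standing. Origin: centre of its underside.
Not all that is in view belongs to the job. Leave any green look-alike of the blank alone.

How it is judged (in metres and radians):
On the way, in this order (a step that is already met when the one before it is completed fails the run):
1. The blank lies in the nest with the clamp back (x of blank in the frame of nest between -0.006 and 0.006 m and y of blank in the frame of nest between -0.006 and 0.006 m and z of blank in the frame of nest between -0.0015 and 0.0015 m and angle between the x axis of blank and the y axis of jig, either way round below 0.15 rad and value of joint clamp above 1.2 rad), for 0.2 s.
2. The clamp is down on the blank (x of blank in the frame of nest between -0.006 and 0.006 m and y of blank in the frame of nest between -0.006 and 0.006 m and z of blank in the frame of nest between -0.0015 and 0.0015 m and angle between the x axis of blank and the y axis of jig, either way round below 0.15 rad and value of joint clamp below 0.05 rad), for 0.3 s.
3. The pedal is pressed to its stop with the blank clamped (all of step 2 and value of joint pedal above 0.235 rad), for 0.15 s.
4. The pedal is up again with the blank still clamped (all of step 2 and value of joint pedal below 0.04 rad), for 0.1 s.
5. The clamp is swung fully back (value of joint clamp above 1.7 rad), for 0.2 s.
At the end, for the whole second after the job is handed in: Blank at rest flat in the nest (6 mm in x and y, 1.5 mm in height, along the jig's y within 0.15 rad), clamp back beyond 1.7 rad, pedal up (below 0.04 rad), other bars, jar and mandrel within 20 mm of their starts and not tipped (0.2 rad) (x of blank in the frame of nest between -0.006 and 0.006 m and y of blank in the frame of nest between -0.006 and 0.006 m and z of blank in the frame of nest between -0.0015 and 0.0015 m and angle between the x axis of blank and the y axis of jig, either way round below 0.15 rad and value of joint clamp above 1.7 rad and value of joint pedal below 0.04 rad and linear speed of blank below 0.02 m/s and distance of each of long_bar, short_bar, jar, mandrel from where it was at the start of the episode below 0.02 m and angle between each of long_bar, short_bar, jar, mandrel's own z axis and vertical below 0.2 rad); the robot touches nothing.
It fails at once if The pedal is pressed while the clamp is off the blank (value of joint each of pedal, clamp above 0.15 rad).
It fails at once if The jar or the mandrel is tipped over (angle between any of jar, mandrel's own z axis and vertical above 0.5 rad).
It also fails if it takes over 72 s, if anything falls off the work surface, if the arm or the gripper's body presses on something with over 40 N, if the wrist force passes 120 N, or if a joint passes its speed limit or range.

### The arm

A 7-joint arm with a two-finger parallel gripper is mounted at the origin on the work surface. World frame = base frame: x ahead of the robot, y to its left, z up, the work surface at z = 0. Lengths are in m, angles in degrees, forces in N, time in s.
With the tool pointing down it reaches from about 0.425 to 0.875 m from the base axis. Payload 4.7 kg.
Tool frame: the origin (TCP) lies on the centre line of the jaws, within the pads' length; the fingertips stand ahead of it and the grasp point (between the pads) lies 2 mm behind it (env.tip_reach is the x of the fingertips in the tool frame, in m); x points along the fingers, z is the direction in which the jaws open and shut, and the axes are right-handed (so a half turn about x gives the same grasp; the last joint's range is limited). The gripper opens to 87 mm and grips with 3 to 60 N. Pads are 19 mm wide; open, the fingers measure 117 mm over their backs; the gripper's body (75 mm by 190 mm) begins 51 mm behind the grasp point.
Start: joints at [-74.078, 18.392, -4.016, 83.108, 1.295, 78.541, -3.26], TCP at [0.17, 0.628, 0.24] pointing down, gripper open.
Joint ranges: [-163.93, 163.93], [-17.29, 119.83], [-79.2, 71.16], [3.27, 140.29], [-89.18, 269.18], [5.43, 117.66], [-154.24, 154.24]. Speed limits (degrees/s): [147.25, 147.25, 180, 180, 180, 180, 180].

### API

Orientations are given as [roll, pitch, yaw] about the fixed x, y, z axes, in that order (R = Rz(yaw) Ry(pitch) Rx(roll)).
In Python, from cell import telemetry, optics, env, models gives the robot as it stands.
- The arm moves only by the shell command python3 -m pendant 'ROWS' [FORCE]. ROWS is JSON, a list of rows, each a list of 3 entries, a list of its own where there are three numbers: the finger opening in mm, from 0 to 87, then the shift along the tool's x, y, z in mm, then the turn, a rotation vector about the tool's x, y, z in rad. A call has 1 to 10 rows; each row is the pose to reach, as a shift and turn from the pose commanded when the call began, along the tool's axes at that moment; what a row does not reach only later rows make up. A row lasts 1/12 s, in which the tool goes at most 41.7 mm and 7.16 degrees, less where a joint would pass 70% of its speed; a pose out of reach is approached as far as the arm can. A call with a gripper value outside its range is refused whole. The fingers move at their own pace and stop on an object; FORCE is the grip in N (left out, the last holds). Time passes only in rows, so rows that repeat a pose let the fingers close. It gives the time, the measured TCP pose, the force and the opening at its end, in the units of the state.
- telemetry.get_obs(): the state, without advancing time (a new reading comes with each control period).
- optics.read_camera(name): name is "scene" or "top"; returns a dict with "image" (400x640x3 uint8, blue, green, red), "range_z" (400x640 float32, m along the optical axis (not along the pixel's ray), 0 where there is no reading), "fx", "fy", "cx", "cy" (pixels), "cam_to_world" (4x4, takes a point from camera to world coordinates). Camera axes: x right, y up, looking along -z (the intrinsics and any distortion apply to the point x, -y, -z); pixel columns grow to the right and rows downward; lengths in m; the calibration is good to about 2 mm. A picture is of the moment at which its call begins.
- env.sign_off(): hands the job in, once; it reports no verdict.
Trained networks look in the newest picture that a camera, given by its name, has taken for a name from the list of things; names that differ only in an ending like _2 or _b are one class to them, and where a whole thing is asked for, a point or a joint stands for the part that bears it (a point fixed in the world has none). Each returns a list of dicts, best first, with "confidence" (0 to 1); they miss things now and then, are a little off and sometimes report something else, mostly with a low value. They report only what shows in the picture. A call takes as long as a camera call. They do not tell look-alikes from the thing itself.
- models.masks_of(camera, label): "pixels" (400x640 bool, what is visible of it) and "extent" ([left, top, right, bottom] as shares, 0 to 1, of the picture: columns of its width, rows of its height, round what is visible of it).
- models.landmark_of(camera, label): "centre" ([row, column] as shares, 0 to 1, of the picture: columns of its width, rows of its height: a listed point, or the origin of a listed thing).
The state is a dict: "time_s": time; "qpos": joint angles; "joint_velocities": joint speeds; "effort": joint torques, N m; "tool_pos": TCP position; "tool_rot": TCP orientation; "force": force on the tool from outside, world axes, zero at the start; "wrist_torque": the same for the moment, N m; "grip_width": finger opening in m.
Only numpy, scipy, OpenCV 4.12 (cv2) and the standard library are available. Lean on these libraries where they do the work, as an engineer would, in place of code of your own. Each camera call takes 0.05 s, during which the arm holds its last target.

## Working session

There is one attempt and no reset: what is moved stays moved. The work goes in short steps, Python scripts to look and compute and a shell command to move; the robot and the scene stay as the last step left them, time stands still between calls to the robot, and variables do not carry over. Pictures are saved under pics/ and viewed, and the job is handed in when it is done.

```bash
ls; mkdir -p pics
cat > h.py <<'E'
import numpy as np, cv2
from cell import telemetry, optics, env, models
def px2w(c,r,cl,z=None):
    # r,cl pixel row,col ; depth z
    if z is None: z=c['range_z'][int(r),int(cl)]
    p=np.array([(cl-c['cx'])/c['fx']*z,-(r-c['cy'])/c['fy']*z,-z,1])
    return (c['cam_to_world']@p)[:3]
def ray_at(c,r,cl,h):
    o=c['cam_to_world'][:3,3]; p=px2w(c,r,cl,1.0); d=p-o
    return o+d*(h-o[2])/d[2]
def w2px(c,P):
    q=np.linalg.inv(c['cam_to_world'])@np.append(P,1)
    return (c['cy']-q[1]/-q[2]*c['fy'], c['cx']+q[0]/-q[2]*c['fx'])
E
python3 - <<'E'
from h import *
o=telemetry.get_obs(); print({k:np.round(v,3) for k,v in o.items()}, env.tip_reach)
for n in ['scene','top']:
    c=optics.read_camera(n); cv2.imwrite(f'pics/{n}0.png',c['image'])
    print(n,c['fx'],c['fy'],c['cx'],c['cy'],np.round(c['cam_to_world'],4).tolist(),c.keys())
    for l in ['jig','nest','clamp_ball','clamp_pivot','pedal_pad','blank','long_bar','short_bar','jar','mandrel']:
        for d in models.landmark_of(n,l)[:3]:
            r,cl=d['centre'][0]*400,d['centre'][1]*640
            z=c['range_z'][int(min(r,399)),int(min(cl,639))]
            print(l,round(d['confidence'],2),round(r,1),round(cl,1),np.round(px2w(c,r,cl),4) if z>0 else None)
E
```

```text
pics
{'time_s': np.float64(0.0), 'qpos': array([-74.078,  18.437,  -4.016,  83.178,   1.297,  78.539,  -3.26 ]), 'joint_velocities': array([ 0.043, -0.051,  0.014, -0.029,  0.02 ,  0.013, -0.067]), 'effort': array([ 0.0000e+00, -4.9129e+01, -4.0400e-01, -3.1253e+01, -6.4000e-02,
        4.4000e-02,  0.0000e+00]), 'tool_pos': array([0.169, 0.627, 0.238]), 'tool_rot': array([-176.058,   89.89 , -101.17 ]), 'force': array([0.393, 0.536, 0.84 ]), 'wrist_torque': array([ 0.046, -0.043,  0.003]), 'grip_width': np.float64(0.087)} 0.017
scene 457.0325281131919 457.0325281131919 314.70969548853736 196.7909339152208 [[0.8393, -0.3746, 0.3941, 0.8825], [0.5435, 0.5938, -0.5932, -0.4626], [-0.0118, 0.7121, 0.702, 0.7605], [0.0, 0.0, 0.0, 1.0]] dict_keys(['image', 'range_z', 'fx', 'fy', 'cx', 'cy', 'cam_to_world'])
jig 0.56 296.2 283.8 [ 0.5598 -0.0893  0.0126]
jig 0.41 271.0 296.8 [ 0.5597 -0.0435  0.0402]
clamp_ball 0.97 237.5 276.6 [ 0.4955 -0.0177  0.0735]
clamp_pivot 0.97 277.1 315.2 [ 0.6121 -0.0583  0.0772]
clamp_pivot 0.39 210.8 328.2 [0.52   0.1363 0.0268]
pedal_pad 0.76 300.1 231.3 [ 0.
[... 705 characters left out ...]
, 'cy', 'cam_to_world'])
jig 0.87 192.1 404.0 [ 0.5478 -0.0816  0.0422]
jig 0.3 213.2 303.5 [0.496  0.1518 0.0577]
nest 0.6 192.7 382.9 [ 0.5471 -0.0329  0.0389]
clamp_pivot 0.97 161.3 390.7 [ 0.611  -0.0457  0.0826]
pedal_pad 0.68 209.1 445.6 [ 0.5061 -0.1729  0.0541]
pedal_pad 0.25 187.6 252.7 [0.5654 0.2794 0.0091]
blank 0.67 280.3 212.0 [0.344  0.3674 0.0106]
blank 0.65 235.3 221.5 [0.4493 0.3506 0.0077]
blank 0.54 216.6 180.6 [0.494  0.4506 0.0103]
long_bar 0.87 186.6 252.8 [0.5682 0.2795 0.0075]
long_bar 0.59 160.4 395.6 [ 0.6141 -0.0575  0.0789]
short_bar 0.54 259.5 283.0 [0.3922 0.2022 0.0089]
jar 0.72 214.1 303.1 [0.4937 0.1526 0.0594]
mandrel 0.93 148.0 299.4 [0.6648 0.1665 0.011 ]
```

View pics/scene0.png

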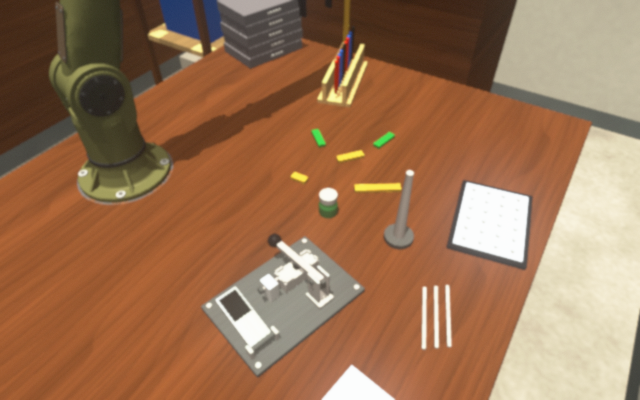

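View pics/top0.png

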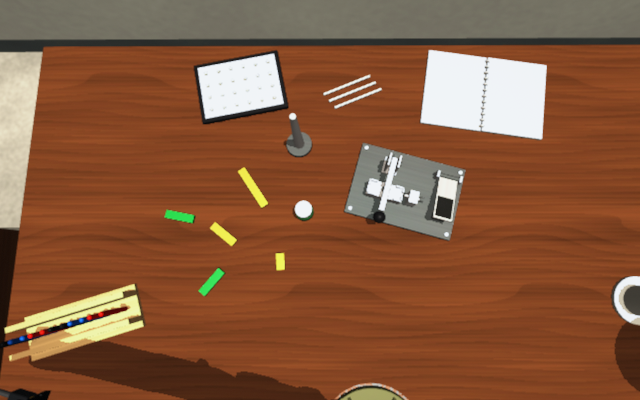

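Candidates (top image, col,row): the yellow bars are at (223,234) mid-size, (253,187) long and (280,261) short. Green look-alikes are at (180,216) and (211,282). I choose the yellow one at (223,234). The clamp is down, with the ball at top (379,216). Next I'll measure precisely and take a close crop.

```bash
cat > m.py <<'E'
from h import *
def brass(c):
    hsv=cv2.cvtColor(c['image'],cv2.COLOR_BGR2HSV)
    m=cv2.inRange(hsv,(22,140,150),(34,255,255))
    return m
def rect(c,mask,h):
    ys,xs=np.nonzero(mask)
    cs=cv2.findContours(mask.astype(np.uint8),cv2.RETR_EXTERNAL,cv2.CHAIN_APPROX_NONE)[0]
    P=np.array([ray_at(c,y,x,h)[:2] for y,x in zip(ys,xs)])
    (ctr,wh,a)=cv2.minAreaRect((P*1000).astype(np.float32))
    return ctr,wh,a,P.mean(0)
E
python3 - <<'E'
from m import *
for n in ['scene','top']:
    c=optics.read_camera(n)
    m=brass(c); k,lab,st,ce=cv2.connectedComponentsWithStats(m)
    for i in range(1,k):
        if 40<st[i,4]<600:
            r=rect(c,lab==i,0.01); zs=c['range_z'][lab==i]
            ys,xs=np.nonzero(lab==i); W=np.array([px2w(c,y,x) for y,x in zip(ys,xs)])
            d,v=np.linalg.eigh(np.cov((W[:,:2]).T))
            print(n,np.round(ce[i]),st[i,4],'rect',np.round(r[0],1),np.round(r[1],1),round(r[2],1),'mean',np.round(r[3],4),'depthmean',np.round(np.median(W,0),4),'yaw',np.round(np.degrees(np.arctan2(v[1,1],v[0,1])),1))
    if n=='top':
        a=cv2.resize(c['image'][130:250,335:475],None,fx=5,fy=5,interpolation=cv2.INTER_CUBIC); cv2.imwrite('pics/topjig.png',a)
        a=cv2.resize(c['image'][165:300,160:300],None,fx=4,fy=4,interpolation=cv2.INTER_CUBIC); cv2.imwrite('pics/topbars.png',a)
    else:
        a=cv2.resize(c['image'][225:375,195:370],None,fx=4,fy=4,interpolation=cv2.INTER_CUBIC); cv2.imwrite('pics/scenejig.png',a)
    # plate mask: depth height between 8 and 16mm in jig region
    R,C=np.mgrid[0:400,0:640]; z=c['range_z']
    X=np.stack([(C-c['cx'])/c['fx']*z,-(R-c['cy'])/c['fy']*z,-z,np.ones_like(z)],-1)@c['cam_to_world'].T
    np.save(f'{n}_X.npy',X)
    reg=(z>0)&(X[...,0]>.4)&(X[...,0]<.72)&(X[...,1]>-.3)&(X[...,1]<.1)
    img=c['image'].astype(int)
    grey=(img.max(-1)-img.min(-1)<40)
    mm=reg&grey&(X[...,2]<.12)
    mm=cv2.morphologyEx(mm.astype(np.uint8),cv2.MORPH_OPEN,np.ones((3,3)))
    pl=mm.astype(bool)&(abs(X[...,2]-.012)<.006)
    P=(X[pl][:,:2]*1000).astype(np.float32)
    print(n,'plate z',np.median(X[pl][:,2]),'rect',cv2.minAreaRect(P), pl.sum())
E
```

```text
scene [350. 155.] 155 rect [454.9 347.7] [70.9 23.1] 51.6 mean [0.4552 0.3474] depthmean [0.455  0.3474 0.0103] yaw 53.1
scene [299. 177.] 98 rect [390.7 210.5] [41.2 21.5] 3.3 mean [0.39   0.2102] depthmean [0.3903 0.2095 0.0105] yaw 178.7
scene [377. 187.] 290 rect [568.9 280.5] [108.5  21.7] 34.3 mean [0.5682 0.2799] depthmean [0.5678 0.2793 0.0103] yaw 105.2
scene plate z 0.011893331590933698 rect ((559.429443359375, -90.22955322265625), (260.0473937988281, 181.1228485107422), 74.32095336914062) 7150
top [253. 187.] 401 rect [567.  280.1] [111.3  21.9] 34.0 mean [0.5664 0.2797] depthmean [0.5664 0.2795 0.0088] yaw -143.2
top [223. 234.] 265 rect [453.1 347.1] [71.  21.5] 51.9 mean [0.4531 0.3468] depthmean [0.4526 0.3469 0.0088] yaw 52.2
top [280. 261.] 156 rect [387.7 210.2] [39.7 21.3] 1.3 mean [0.3883 0.2096] depthmean [0.3887 0.2094 0.0088] yaw -151.8
top plate z 0.011079458386800023 rect ((613.7125854492188, -121.28919982910156), (288.0199279785156, 299.98834228515625), 74.36030578613281) 5388
```

View pics/topjig.png

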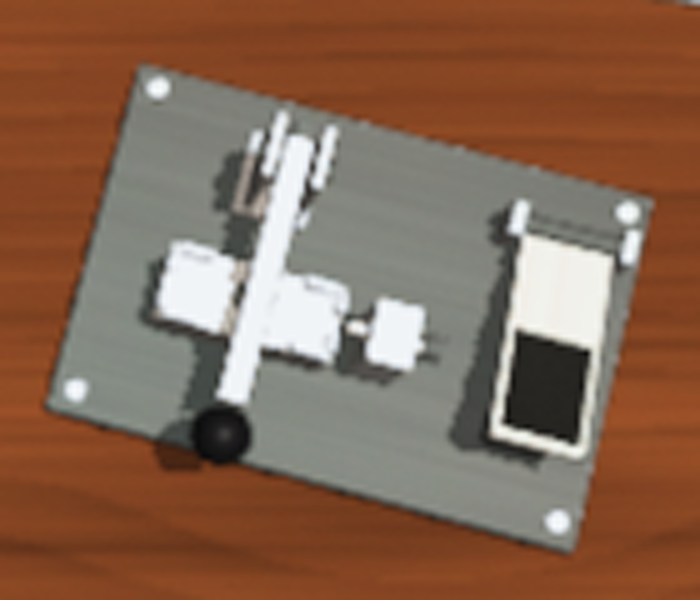

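View pics/scenejig.png

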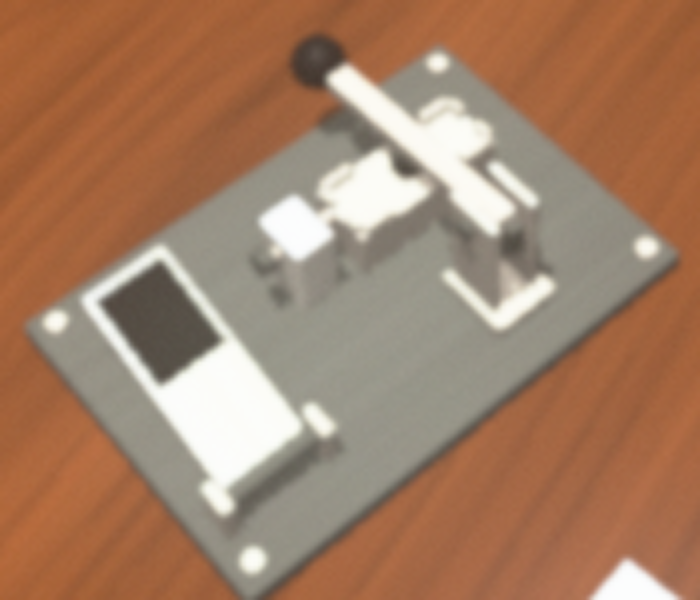

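View pics/topbars.png

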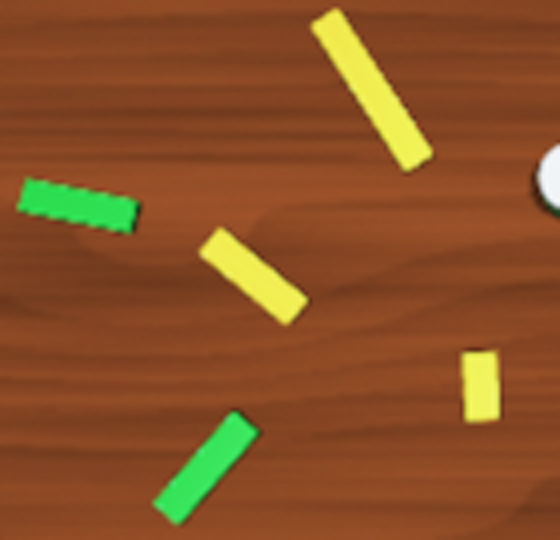

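Run:
```python
from h import *
for n in ['top','scene']:
    X=np.load(f'{n}_X.npy'); 
    c=optics.read_camera(n); img=c['image'].astype(int)
    grey=(img.max(-1)-img.min(-1)<40)
    D=np.hypot(X[...,0]-.5594,X[...,1]+.0902)
    mm=(grey&(D<.165)).astype(np.uint8)
    mm=cv2.morphologyEx(mm,cv2.MORPH_OPEN,np.ones((3,3)))
    k,lab,st,ce=cv2.connectedComponentsWithStats(mm); i=1+np.argmax(st[1:,4])
    pl=(lab==i)&(abs(X[...,2]-.012)<.006)
    P=(X[pl][:,:2]*1000).astype(np.float32); print(n,cv2.minAreaRect(P))
    P=np.array([ray_at(c,y,x,.012)[:2]*1000 for y,x in zip(*np.nonzero(pl))],np.float32); print(n,cv2.minAreaRect(P))
    # high features in jig frame
    y=np.radians(-15.7); R=np.array([[np.cos(y),-np.sin(y)],[np.sin(y),np.cos(y)]])
    J=(X[...,:2]-[.5594,-.0902])@R*1000
    Z=X[...,2]*1000
    def reg(nm,x0,x1,y0,y1,z0,z1):
        s=(J[...,0]>x0)&(J[...,0]<x1)&(J[...,1]>y0)&(J[...,1]<y1)&(Z>z0)&(Z<z1)
        if s.sum(): print(nm,s.sum(),'x',np.percentile(J[s][:,0],[3,50,97]).round(1),'y',np.percentile(J[s][:,1],[3,50,97]).round(1),'z',np.percentile(Z[s],[3,50,97]).round(1))
    reg('guide',-45,5,-35,5,50,64)
    reg('anvil',-45,5,5,100,36,52)
    reg('arm',-80,20,35,65,64,100)
    reg('ball',-110,-75,30,70,58,110)
    reg('bracket',25,65,30,70,70,100)
    reg('pad',-75,20,-120,-60,30,70)
```

```text
top ((559.4061889648438, -91.09991455078125), (259.157470703125, 179.1196746826172), 74.36030578613281)
top ((558.9133911132812, -90.65869140625), (258.5462341308594, 178.9998016357422), 74.38888549804688)
guide 135 x [-33.8 -19.7  -5.2] y [-32.3 -16.8  -6.2] z [51.9 55.9 59. ]
anvil 469 x [-37.1 -19.5  -2.2] y [ 8.2 55.7 89.3] z [38.1 41.5 47.6]
arm 257 x [-77.7 -28.2  16.6] y [42.7 49.3 55.2] z [65.7 70.6 75.5]
ball 117 x [-99.6 -88.5 -77.1] y [37.  49.3 60.4] z [62.8 70.  75.3]
bracket 175 x [27.3 42.  58.5] y [33.7 49.1 64.2] z [71.7 77.2 84.5]
pad 581 x [-52.3 -18.8  17.6] y [-111.7  -90.4  -69.8] z [37.1 48.5 56.9]
scene ((559.429443359375, -90.22955322265625), (260.0473937988281, 181.1228485107422), 74.32095336914062)
scene ((560.5276489257812, -91.51174926757812), (259.4057312011719, 181.3185577392578), 74.50348663330078)
guide 205 x [-33.6 -18.   -5.7] y [-32.6 -17.2  -5.1] z [50.5 56.1 59.2]
anvil 590 x [-37.6 -18.1  -2.4] y [ 8.3 38.4 90.5] z [37.7 42.4 48.3]
arm 345 x [-78.8 -28.6  16.7] y [42.9 48.3 56.2] z [64.6 71.5 76.4]
ball 139 x [-96.7 -84.1 -76.4] y [37.5 46.1 60. ] z [60.3 70.3 76.1]
bracket 296 x [28.5 44.5 59.1] y [33.1 48.9 62.5] z [70.9 77.5 85.1]
pad 1043 x [-51.2 -15.3  18.1] y [-111.1  -90.8  -68.9] z [36.9 48.1 57.3]
```

Run:
```python
from h import *
from scipy.spatial.transform import Rotation as Ro
for n in ['top','scene']:
    X=np.load(f'{n}_X.npy')
    y=np.radians(-15.6); R=np.array([[np.cos(y),-np.sin(y)],[np.sin(y),np.cos(y)]])
    J=(X[...,:2]-[.5594,-.0909])@R*1000; Z=X[...,2]*1000
    s=(J[...,0]>-34)&(J[...,0]<-6)&(J[...,1]>-8)&(J[...,1]<16)
    a=np.c_[J[s],Z[s]]; a=a[np.argsort(a[:,1])]; print(n); print(*[tuple(int(v) for v in q) for q in a.round() if q[2]>18])
o=telemetry.get_obs()
r,p,w=o['tool_rot']; M=Ro.from_euler('xyz',[r,p,w],degrees=True).as_matrix(); print(M.round(3))
X=np.load('scene_X.npy'); print(np.nanmax(X[...,2]))
```

```text
top
(-22, -8, 55) (-12, -8, 56) (-32, -8, 56) (-10, -7, 54) (-29, -7, 55) (-20, -7, 56) (-34, -7, 39) (-32, -7, 28) (-27, -6, 56) (-8, -6, 56) (-18, -6, 56) (-24, -6, 54) (-15, -6, 55) (-25, -6, 45) (-32, -6, 42) (-23, -6, 21) (-19, -6, 50) (-16, -6, 47) (-27, -6, 26) (-10, -6, 30) (-30, -6, 30) (-22, -6, 54) (-23, -6, 33) (-27, -6, 37) (-13, -6, 55) (-7, -6, 38) (-7, -5, 28) (-13, -5, 45) (-23, -5, 45) (-32, -5, 56) (-21, -5, 31) (-7, -5, 49) (-10, -5, 53) (-29, -5, 53) (-10, -5, 43) (-22, -4, 49) (-19, -4, 48) (-16, -4, 46) (-22, -2, 47) (-20, -1, 51) (-18, -1, 48) (-20, 1, 48) (-19, 1, 50) (-21, 3, 48) (-19, 3, 48) (-32, 7, 47) (-13, 7, 48) (-29, 8, 47) (-17, 8, 43) (-10, 8, 48) (-14, 8, 41) (-33, 8, 41) (-7, 8, 46) (-27, 8, 47) (-25, 9, 45) (-22, 9, 43) (-32, 9, 44) (-19, 9, 41) (-13, 9, 47) (-10, 9, 44) (-17, 10, 41) (-30, 10, 46) (-8, 10, 45) (-15, 10, 42) (-28, 10, 46) (-25, 11, 46) (-22, 11, 43) (-9, 11, 39) (-13, 11, 44) (-33, 11, 44) (-20, 11, 41) (-30, 11, 42) (-27, 12, 39) (-7, 12, 39) (-18, 12, 43) (-24, 12, 39) (-15, 12, 42) (-22, 13, 40) (-12, 13, 40) (-20, 13, 41) (-3
[... 1454 characters left out ...]
, 28) (-30, 9, 46) (-8, 9, 20) (-22, 9, 42) (-15, 9, 20) (-15, 9, 42) (-28, 10, 42) (-33, 10, 49) (-10, 10, 38) (-25, 10, 42) (-7, 10, 44) (-8, 10, 30) (-19, 10, 41) (-12, 10, 48) (-22, 10, 44) (-31, 10, 47) (-16, 10, 47) (-10, 10, 46) (-26, 10, 43) (-26, 11, 46) (-8, 11, 45) (-29, 11, 45) (-21, 11, 41) (-33, 12, 47) (-12, 12, 47) (-15, 12, 47) (-9, 12, 47) (-27, 12, 46) (-7, 12, 42) (-31, 12, 46) (-25, 12, 42) (-7, 12, 45) (-22, 13, 41) (-7, 13, 47) (-20, 13, 43) (-24, 14, 42) (-27, 14, 41) (-34, 14, 44) (-28, 15, 43) (-13, 15, 43) (-19, 15, 42) (-25, 15, 42) (-23, 15, 42) (-17, 15, 42) (-32, 15, 42)
[[ 0.    -0.965  0.261]
 [ 0.     0.261  0.965]
 [-1.    -0.     0.   ]]
0.7604669290861391
```

```bash
python3 -m pendant '[[87,[0,-314,-203],[0,0,0]],[87,[0,-314,-203],[0,0,0]],[87,[0,-314,-203],[0,0,0]],[87,[0,-314,-203],[0,0,0]],[87,[0,-314,-203],[0,0,0]],[87,[0,-314,-203],[0,0,0]],[87,[0,-314,-203],[0,0,0]],[87,[0,-314,-203],[0,0,0]],[87,[0,-314,-203],[0,0,0]],[87,[0,-314,-203],[0,0,0]]]' 25
python3 - <<'E'
from h import *
from scipy.spatial.transform import Rotation as Ro
o=telemetry.get_obs(); M=Ro.from_euler('xyz',o['tool_rot'],degrees=True).as_matrix(); print(M.round(3),o['tool_pos'])
for n in ['scene','top']:
    c=optics.read_camera(n); cv2.imwrite(f'pics/{n}1.png',c['image'])
E
```

```text
time_s: 2.13
tool_pos: [0.4269, 0.3409, 0.2402]
tool_rot: [-112.3, 89.7, -38.2]
force: [0.6, -0.9, 0.7]
grip_width: 0.087
[[ 0.004 -0.962  0.274]
 [-0.003  0.274  0.962]
 [-1.    -0.005 -0.002]] [0.42690526 0.3408558  0.24016043]
```

View pics/top1.png

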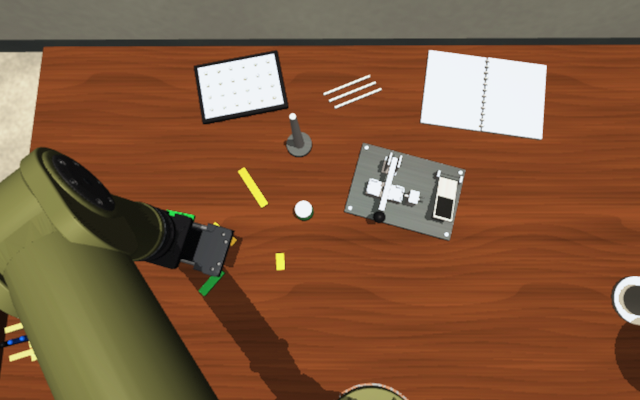

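View pics/scene1.png

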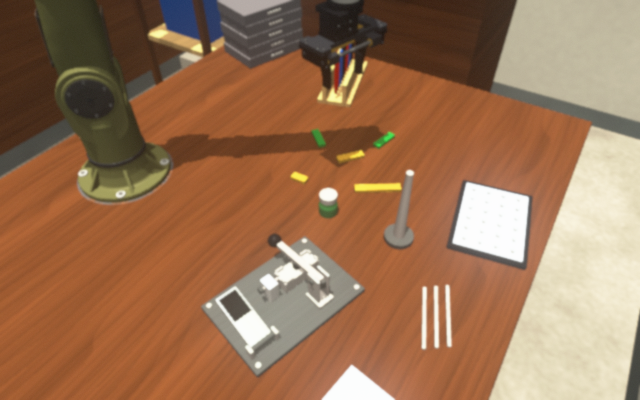

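Run:
```python
from h import *
from scipy.spatial.transform import Rotation as Ro
o=telemetry.get_obs(); M=Ro.from_euler('xyz',o['tool_rot'],degrees=True).as_matrix(); print(M.round(4),o['tool_pos'],o['time_s'],o['qpos'].round(1),o['joint_velocities'].round(1))
```

```text
[[ 4.000e-04 -9.641e-01  2.656e-01]
 [ 5.000e-04  2.656e-01  9.641e-01]
 [-1.000e+00 -3.000e-04  6.000e-04]] [0.42128885 0.34783293 0.23986928] 2.2333 [-51.2   5.6   9.5  98.4  -1.   76.   33.1] [-2.2  0.4 -3.6 -0.1 -1.2 -0.1 -0.3]
```

```bash
python3 -m pendant '[[60,[0,-164,-338],[0,0,0]],[60,[0,-164,-338],[0,0,0]],[60,[0,-164,-338],[0,0,0]],[60,[0,-164,-338],[0,0,0]],[60,[0,-164,-338],[0,0,0]],[60,[0,-164,-338],[0,0,0]],[60,[0,-164,-338],[0,0,0]],[60,[0,-164,-338],[0,0,0]],[60,[0,-164,-338],[0,0,0]],[60,[0,-164,-338],[0,0,0]]]'
python3 -m pendant '[[60,[0,0,0],[0,0,0]],[60,[40,0,0],[0,0,0]],[60,[80,0,0],[0,0,0]],[60,[110,0,0],[0,0,0]],[60,[110,0,0],[0,0,0]],[60,[110,0,0],[0,0,0]]]'
python3 - <<'E'
from h import *
from scipy.spatial.transform import Rotation as Ro
o=telemetry.get_obs(); M=Ro.from_euler('xyz',o['tool_rot'],degrees=True).as_matrix(); print(M.round(4),o['tool_pos'],o['time_s'],o['joint_velocities'].round(1))
for n in ['scene','top']:
    c=optics.read_camera(n); a=c['image'][100:400,160:560] if n=='scene' else c['image'][100:300,250:500]
    cv2.imwrite(f'pics/{n}2.png',cv2.resize(a,None,fx=2,fy=2))
E
```

```text
time_s: 3.07
tool_pos: [0.4907, -0.0272, 0.2403]
tool_rot: [-130.8, 89.8, -56.5]
force: [-0.3, -0.6, -0.9]
grip_width: 0.0599
time_s: 3.57
tool_pos: [0.4889, -0.0172, 0.1288]
tool_rot: [109.4, 89.8, -175.5]
force: [0.1, -0.0, 0.6]
grip_width: 0.0597
[[-3.400e-03 -9.663e-01  2.574e-01]
 [-3.000e-04  2.574e-01  9.663e-01]
 [-1.000e+00  3.200e-03 -1.100e-03]] [ 0.48888492 -0.01715026  0.12876434] 3.5667 [ 0.4 -2.1  0.7 -3.7  0.5  0.3  0.2]
```

View pics/scene2.png

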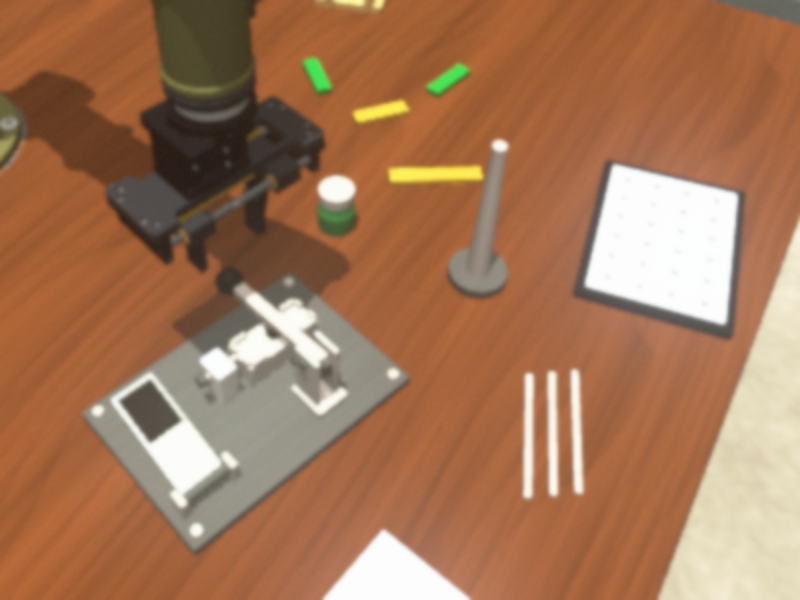

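Gripper straddles the black ball (scene2 (230,280)) as intended. I'll descend and pinch it.

```bash
python3 -m pendant '[[60,[35,0,0],[0,0,0]],[60,[69,0,0],[0,0,0]],[60,[69,0,0],[0,0,0]],[40,[69,0,0],[0,0,0]],[15,[69,0,0],[0,0,0]],[15,[69,0,0],[0,0,0]],[15,[69,0,0],[0,0,0]],[15,[69,0,0],[0,0,0]],[15,[69,0,0],[0,0,0]]]' 20
```

```text
time_s: 4.42
tool_pos: [0.4906, -0.0194, 0.0615]
tool_rot: [-62.6, 89.9, 12.3]
force: [-0.7, -4.7, 1.8]
grip_width: 0.0281
```

```bash
python3 -m pendant '[[15,[-12,0,0],[0,0,0]],[15,[-23,0,0],[0,0,0]],[15,[-49,-5,0],[0,0,0]],[15,[-73,-15,0],[0,0,0]],[15,[-94,-30,0],[0,0,0]],[15,[-112,-49,0],[0,0,0]],[15,[-126,-71,0],[0,0,0]],[15,[-126,-71,0],[0,0,0]]]'
```

```text
time_s: 5.08
tool_pos: [0.5621, -0.0397, 0.191]
tool_rot: [-86.7, 89.6, -11.9]
force: [-4.6, -0.8, 9.5]
grip_width: 0.0265
```

```bash
python3 -m pendant '[[15,[-9,-24,0],[0,0,0]],[15,[-14,-50,0],[0,0,0]],[15,[-13,-76,0],[0,0,0]],[15,[-9,-95,0],[0,0,0]],[15,[-5,-107,0],[0,0,0]],[15,[-4,-110,0],[0,0,0]],[15,[-4,-110,0],[0,0,0]]]'
python3 - <<'E'
from h import *
for n in ['scene','top']:
    c=optics.read_camera(n); a=c['image'][100:400,160:560] if n=='scene' else c['image'][100:300,250:500]
    cv2.imwrite(f'pics/{n}3.png',cv2.resize(a,None,fx=2,fy=2))
E
```

```text
time_s: 5.67
tool_pos: [0.6674, -0.069, 0.1921]
tool_rot: [-105.8, 89.6, -31.0]
force: [4.3, -2.9, 2.9]
grip_width: 0.027
```

View pics/scene3.png

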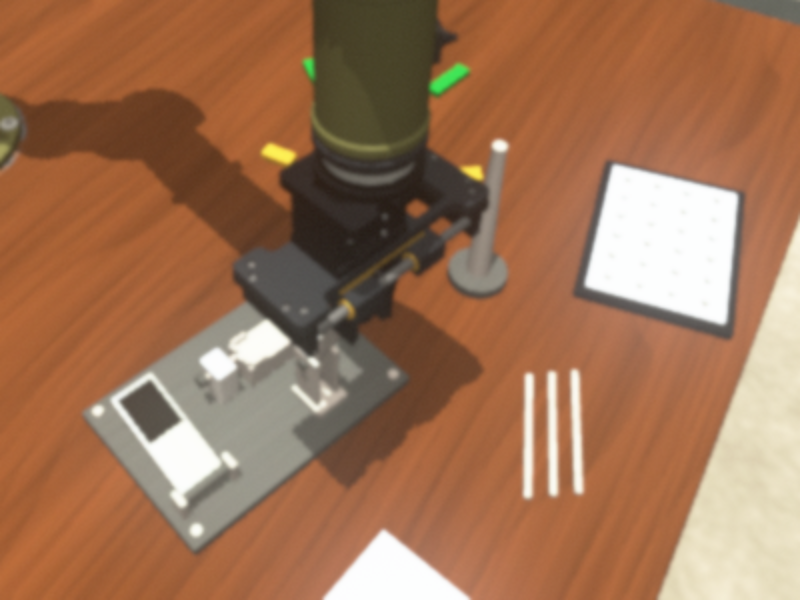

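```bash
python3 -m pendant '[[45,[0,0,0],[0,0,0]],[50,[0,0,0],[0,0,0]],[50,[0,0,0],[0,0,0]],[50,[-30,0,0],[0,0,0]],[50,[-60,0,0],[0,0,0]],[50,[-90,10,0],[0,0,0]],[50,[-90,30,0],[0,0,0]],[50,[-90,30,0],[0,0,0]]]'
python3 - <<'E'
from h import *
from scipy.spatial.transform import Rotation as Ro
o=telemetry.get_obs(); M=Ro.from_euler('xyz',o['tool_rot'],degrees=True).as_matrix(); print(M.round(4),o['tool_pos'],o['qpos'].round(1))
E
```

```text
time_s: 6.43
tool_pos: [0.6342, -0.0579, 0.2829]
tool_rot: [-19.8, 89.8, 55.1]
force: [0.3, -0.9, -1.6]
grip_width: 0.0497
[[ 1.500e-03 -9.656e-01  2.601e-01]
 [ 2.200e-03  2.601e-01  9.656e-01]
 [-1.000e+00 -9.000e-04  2.500e-03]] [ 0.63421236 -0.0579465   0.28294165] [-23.7  17.4  34.   82.6  -9.8  82.9  85.1]
```

```bash
python3 -m pendant '[[80,[0,20,30],[0.04,0,0]],[80,[0,45,60],[0.1,0,0]],[80,[0,70,90],[0.16,0,0]],[80,[0,95,120],[0.2,0,0]],[80,[0,120,150],[0.25,0,0]],[80,[0,145,180],[0.3,0,0]],[80,[0,170,210],[0.35,0,0]],[80,[0,195,240],[0.4,0,0]],[80,[0,220,270],[0.4,0,0]],[80,[0,245,300],[0.4,0,0]]]'
python3 - <<'E'
from h import *
from scipy.spatial.transform import Rotation as Ro
for n in ['scene','top']:
    c=optics.read_camera(n); a=c['image'][100:400,160:560] if n=='scene' else c['image'][100:300,250:500]
    cv2.imwrite(f'pics/{n}4.png',cv2.resize(a,None,fx=2,fy=2))
o=telemetry.get_obs(); M=Ro.from_euler('xyz',o['tool_rot'],degrees=True).as_matrix(); print(M.round(4),o['tool_pos'],o['qpos'].round(1))
d=np.array([.454,.347,.12])-o['tool_pos']; print((M.T@d*1000).round(1), np.degrees(np.arctan2(M[1,2],M[0,2])))
E
```

```text
time_s: 7.27
tool_pos: [0.4755, 0.2965, 0.2797]
tool_rot: [142.5, 89.9, -165.5]
force: [1.6, 0.5, -0.4]
grip_width: 0.0794
[[-0.0045 -0.7959  0.6054]
 [ 0.0022  0.6054  0.7959]
 [-1.      0.0049 -0.001 ]] [0.47186782 0.30320041 0.27899476] [-54.4   6.6  20.9  93.3  -2.6  80.7  19.6]
[159.2  40.   24.2] 52.74274781536138
```

View pics/scene4.png

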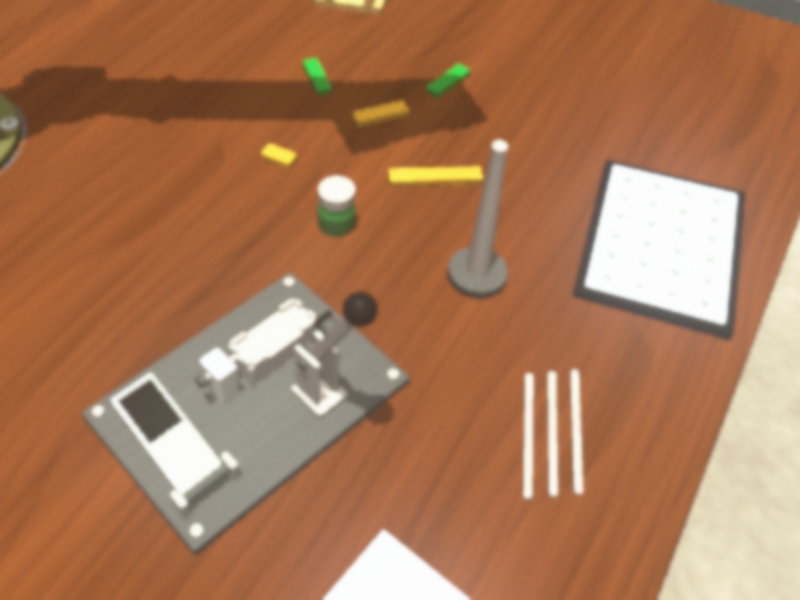

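The clamp is fully back, with the ball up at scene4 (360,308). The nest is uncovered at (275,333). I'll measure the nest directly, then go over the blank.

```bash
python3 -m pendant '[[82,[40,20,12],[0.02,0,0]],[82,[80,40,24],[0.02,0,0]],[82,[120,40,24],[0.02,0,0]],[82,[159,40,24],[0.02,0,0]],[82,[159,40,24],[0.02,0,0]],[82,[159,40,24],[0.02,0,0]],[82,[159,40,24],[0.02,0,0]]]'
python3 - <<'E'
from h import *
from scipy.spatial.transform import Rotation as Ro
y=np.radians(-15.6); R=np.array([[np.cos(y),-np.sin(y)],[np.sin(y),np.cos(y)]])
for n in ['scene','top']:
    c=optics.read_camera(n); a=c['image'][100:250,260:460] if n=='scene' else c['image'][130:250,335:475]
    cv2.imwrite(f'pics/{n}5.png',cv2.resize(a,None,fx=4,fy=4,interpolation=cv2.INTER_CUBIC))
    Rr,C=np.mgrid[0:400,0:640]; z=c['range_z']
    X=np.stack([(C-c['cx'])/c['fx']*z,-(Rr-c['cy'])/c['fy']*z,-z,np.ones_like(z)],-1)@c['cam_to_world'].T
    J=(X[...,:2]-[.5594,-.0909])@R*1000; Z=X[...,2]*1000
    s=(abs(J[...,0]+20)<30)&(abs(J[...,1]-50)<60)&(Z>36)&(Z<52)&(J[...,1]>6)
    P=J[s].astype(np.float32); print(n,'anvil',cv2.minAreaRect(P),P.mean(0),s.sum())
    s2=s&(abs(J[...,0]+20)<9)&(abs(J[...,1]-50)<33); print('floor z',np.median(Z[s2]))
    for d in models.landmark_of(n,'nest')[:1]: 
        p=ray_at(c,d['centre'][0]*400,d['centre'][1]*640,.042); print('net nest',d['confidence'],p,((p[:2]-[.5594,-.0909])@R*1000).round(1))
    for d in models.landmark_of(n,'clamp_ball')[:1]: print('ball',d['confidence'],px2w(c,d['centre'][0]*400,d['centre'][1]*640).round(3))
o=telemetry.get_obs(); M=Ro.from_euler('xyz',o['tool_rot'],degrees=True).as_matrix(); print(M.round(4),o['tool_pos'],o['grip_width'])
d=np.array([.454,.347,.0225])-o['tool_pos']; print((M.T@d*1000).round(1), np.degrees(np.arctan2(M[1,2],M[0,2])))
E
```

```text
time_s: 7.95
tool_pos: [0.4616, 0.3384, 0.123]
tool_rot: [-18.1, 89.9, 32.7]
force: [-0.0, 0.8, 0.6]
grip_width: 0.082
scene anvil ((-20.385454177856445, 50.48756408691406), (37.564815521240234, 86.50743103027344), 0.004759489558637142) [-19.41298  49.35442] 756
floor z 42.06606288667081
net nest 0.89 [ 0.54854483 -0.03956946  0.042     ] [-24.3  46.5]
ball 0.93 [ 0.671 -0.072  0.201]
top anvil ((-19.366077423095703, 49.572418212890625), (36.80047607421875, 84.66714477539062), 0.01545780897140503) [-19.733448  49.12492 ] 569
floor z 41.18544411492275
net nest 0.64 [ 0.54831162 -0.03338262  0.042     ] [-26.1  52.4]
ball 0.9 [ 0.658 -0.064  0.196]
[[ 2.300e-03 -7.750e-01  6.319e-01]
 [ 2.400e-03  6.320e-01  7.750e-01]
 [-1.000e+00 -2.000e-04  3.300e-03]] [0.46165358 0.33885298 0.1234894 ] 0.0820357052426445
[101.   11.1   1.1] 50.805869267302675
```

View pics/scene5.png

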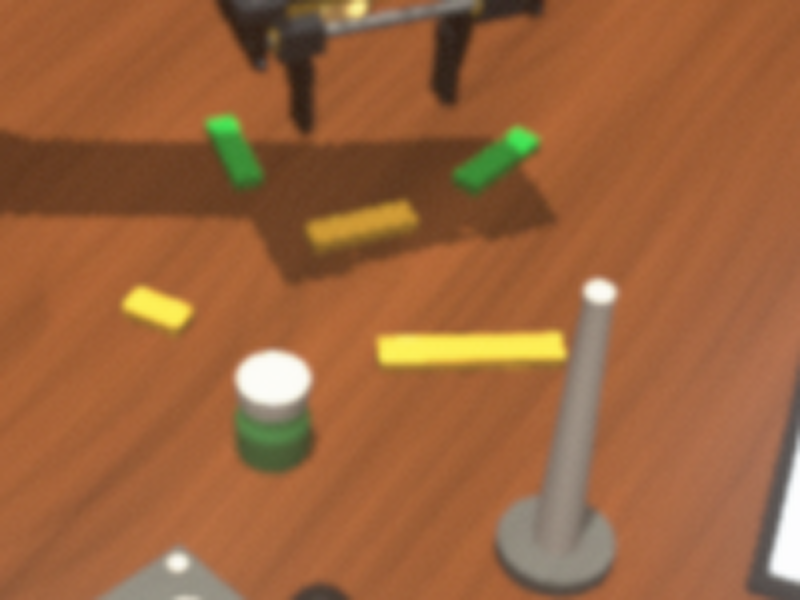

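View pics/top5.png

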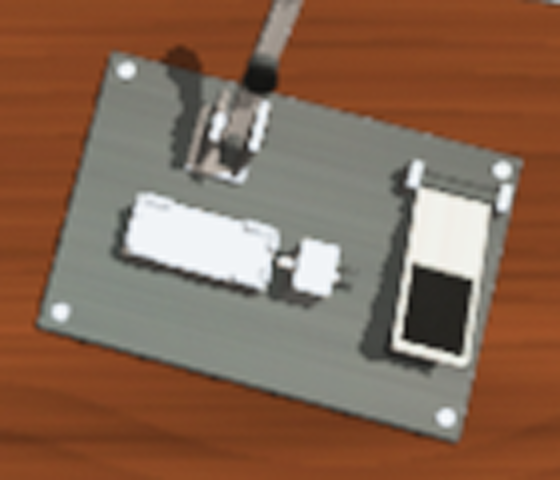

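Run:
```python
from h import *
c=optics.read_camera('top'); cv2.imwrite('pics/top6.png',c['image'])
X=px2w(c,137,405); print(X)
```

```text
[ 0.64332055 -0.06437922  0.15513591]
```

View pics/top6.png

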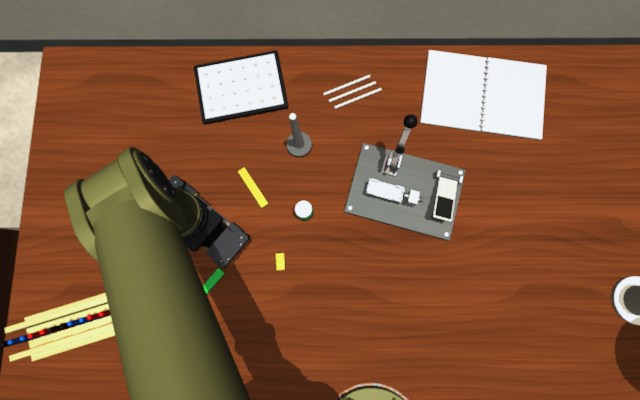

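The black spot at top6 (400,149) is the clamp pad and the ball is at (411,121), so the clamp is back. The anvil centre matches the text. Next, settle over the blank.

```bash
cat > st.py <<'E'
from h import *
import sys
from scipy.spatial.transform import Rotation as Ro
o=telemetry.get_obs(); M=Ro.from_euler('xyz',o['tool_rot'],degrees=True).as_matrix()
t=np.array([float(a) for a in sys.argv[1:4]]); 
print('pos',o['tool_pos'].round(4),'zdir',np.degrees(np.arctan2(M[1,2],M[0,2])).round(2),'xax',M[:,0].round(3),'go',(M.T@(t-o['tool_pos'])*1000).round(1),'f',o['force'].round(1),'w',o['grip_width'].round(4),o['time_s'])
E
python3 st.py .454 .347 .0225
```

```text
Traceback (most recent call last):
  File "st.py", line 6, in <module>
    print('pos',o['tool_pos'].round(4),'zdir',np.degrees(np.arctan2(M[1,2],M[0,2])).round(2),'xax',M[:,0].round(3),'go',(M.T@(t-o['tool_pos'])*1000).round(1),'f',o['force'].round(1),'w',o['grip_width'].round(4),o['time_s'])
                                                                                                                                                                                          ^^^^^^^^^^^^^^^^^^^^^
AttributeError: 'float' object has no attribute 'round'
```

```bash
sed -i "s/o\['grip_width'\].round(4)/round(float(o['grip_width']),4)/" st.py; python3 st.py .454 .347 .0225
```

```text
pos [0.4614 0.3387 0.123 ] zdir 50.81 xax [ 0.002  0.002 -1.   ] go [100.5  11.    1.5] f [-0.   0.4 -0.1] w 0.0819 8.3
```

```bash
python3 -m pendant '[[82,[20,11,1.5],[-0.02,0,0]],[82,[45,11,1.5],[-0.02,0,0]],[82,[70,11,1.5],[-0.02,0,0]],[82,[70,11,1.5],[-0.02,0,0]],[82,[70,11,1.5],[-0.02,0,0]]]'
python3 - <<'E'
from m import *
for n in ['scene']:
    c=optics.read_camera(n); a=c['image'][90:220,260:440]
    cv2.imwrite(f'pics/{n}7.png',cv2.resize(a,None,fx=4,fy=4,interpolation=cv2.INTER_CUBIC))
E
python3 st.py .454 .347 .0225
```

```text
time_s: 8.72
tool_pos: [0.4525, 0.3457, 0.0511]
tool_rot: [174.0, 89.9, -134.1]
force: [0.2, -0.2, 0.3]
grip_width: 0.0819
pos [0.4536 0.3465 0.0525] zdir 51.95 xax [ 0.001  0.    -1.   ] go [30.  -0.   0.6] f [0.5 0.1 0.9] w 0.0821 8.7667
```

View pics/scene7.png

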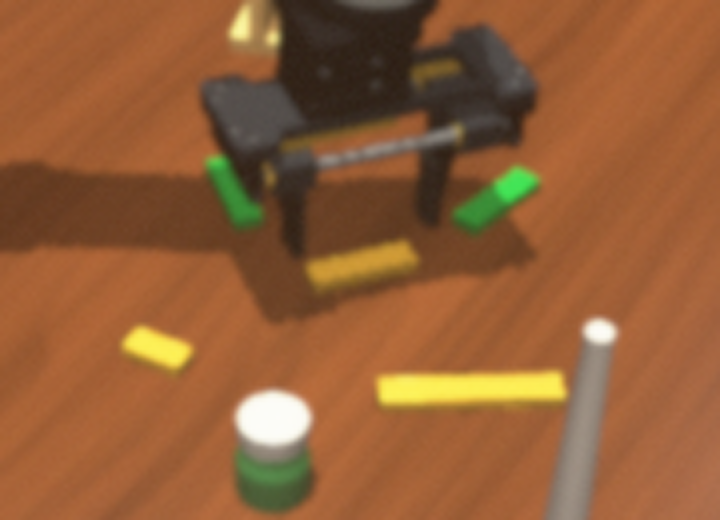

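```bash
python3 -m pendant '[[82,[15,0,0],[0,0,0]],[82,[30,0,0],[0,0,0]],[82,[30,0,0],[0,0,0]],[82,[30,0,0],[0,0,0]],[64,[30,0,0],[0,0,0]],[64,[30,0,0],[0,0,0]],[64,[30,0,0],[0,0,0]],[64,[30,0,0],[0,0,0]]]' 40; python3 st.py .454 .347 .0225
```

```text
time_s: 9.43
tool_pos: [0.4539, 0.347, 0.0229]
tool_rot: [-6.1, 89.9, 45.8]
force: [-0.2, -0.5, 5.4]
grip_width: 0.069
pos [0.4539 0.347  0.0229] zdir 51.97 xax [ 0.001  0.002 -1.   ] go [ 0.4 -0.1  0.1] f [-0.2 -0.5  5.4] w 0.069 9.4333
```

```bash
python3 -m pendant '[[64,[-10,0,0],[0,0,0]],[64,[-35,0,0],[0,0,0]],[64,[-70,0,0],[0,0,0]],[64,[-105,0,0],[0,0,0]],[64,[-140,0,0],[0,0,0]],[64,[-140,0,0],[0,0,0]],[64,[-140,0,0],[0,0,0]]]' 40
python3 - <<'E'
from m import *
for n in ['scene']:
    c=optics.read_camera(n); a=c['image'][50:220,260:440]
    cv2.imwrite(f'pics/{n}8.png',cv2.resize(a,None,fx=3.5,fy=3.5,interpolation=cv2.INTER_CUBIC))
E
python3 st.py .5536 -.0373 .13
```

```text
time_s: 10.02
tool_pos: [0.4543, 0.3473, 0.1645]
tool_rot: [-5.0, 89.7, 47.0]
force: [-0.9, 0.2, -1.5]
grip_width: 0.0688
pos [0.453  0.3464 0.1622] zdir 51.97 xax [ 0.001  0.001 -1.   ] go [  31.9 -315.6 -240.3] f [ 0.1 -0.6 -2.4] w 0.0691 10.0667
```

View pics/scene8.png

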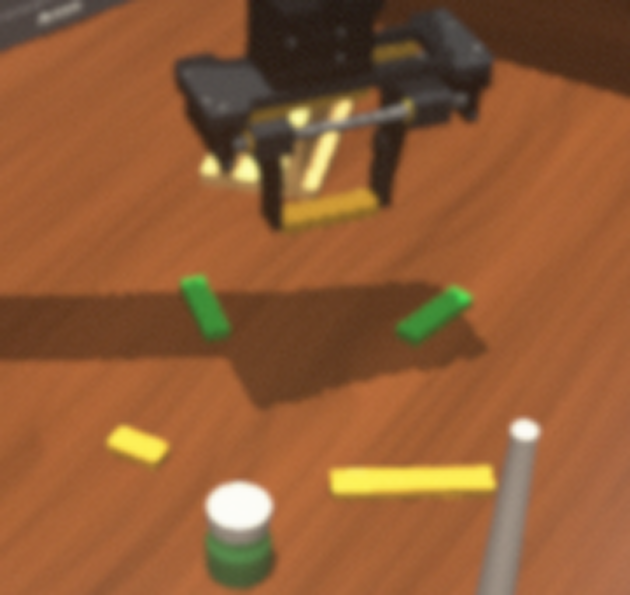

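```bash
python3 -m pendant '[[64,[-20,-25,-19],[-0.05,0,0]],[64,[-40,-55,-42],[-0.12,0,0]],[64,[-40,-85,-65],[-0.19,0,0]],[64,[-40,-115,-88],[-0.26,0,0]],[64,[-40,-145,-110],[-0.33,0,0]],[64,[-40,-175,-133],[-0.391,0,0]],[64,[-40,-205,-156],[-0.391,0,0]],[64,[-40,-235,-179],[-0.391,0,0]],[64,[-40,-265,-202],[-0.391,0,0]],[64,[-40,-290,-221],[-0.391,0,0]]]' 40; python3 st.py .5536 -.0373 .13;python3 -m pendant '[[64,[0,0,0],[0,0,0]],[64,[0,0,0],[0,0,0]],[64,[0,0,0],[0,0,0]]]'; python3 st.py .5536 -.0373 .13
```

```text
time_s: 10.9
tool_pos: [0.5441, -0.0096, 0.1996]
tool_rot: [127.4, 89.8, -158.3]
force: [0.0, 0.1, -1.2]
grip_width: 0.0689
pos [ 0.5441 -0.0096  0.1996] zdir 74.26 xax [-0.004 -0.001 -1.   ] go [ 69.6 -16.9 -23.9] f [ 0.   0.1 -1.2] w 0.0689 10.9
time_s: 11.15
tool_pos: [0.5442, -0.0058, 0.1999]
tool_rot: [104.9, 89.8, 179.3]
force: [-0.7, 1.2, -1.5]
grip_width: 0.0692
pos [ 0.5442 -0.0058  0.1999] zdir 74.37 xax [-0.003  0.    -1.   ] go [ 69.8 -17.8 -27.8] f [-0.7  1.2 -1.5] w 0.0692 11.15
```

```bash
python3 -m pendant '[[64,[20,-9,-14],[0,0,0]],[64,[50,-18,-28],[0,0,0]],[64,[80,-18,-28],[0,0,0]],[64,[105,-18,-28],[0,0,0]],[64,[105,-18,-28],[0,0,0]],[64,[105,-18,-28],[0,0,0]],[64,[105,-18,-28],[0,0,0]]]'
python3 - <<'E'
from m import *
for n in ['scene','top']:
    c=optics.read_camera(n); a=c['image'][200:360,195:385] if n=='scene' else c['image'][120:250,325:475]
    cv2.imwrite(f'pics/{n}9.png',cv2.resize(a,None,fx=4,fy=4,interpolation=cv2.INTER_CUBIC))
E
python3 st.py .5536 -.0373 .068
```

```text
time_s: 11.73
tool_pos: [0.5559, -0.0369, 0.0976]
tool_rot: [-57.9, 89.9, 16.6]
force: [0.3, -0.2, -1.4]
grip_width: 0.0692
pos [ 0.5566 -0.0374  0.0985] zdir 74.45 xax [ 0.003  0.001 -1.   ] go [30.5  3.  -0.8] f [ 1.  -1.  -0.1] w 0.0689 11.8333
```

View pics/scene9.png

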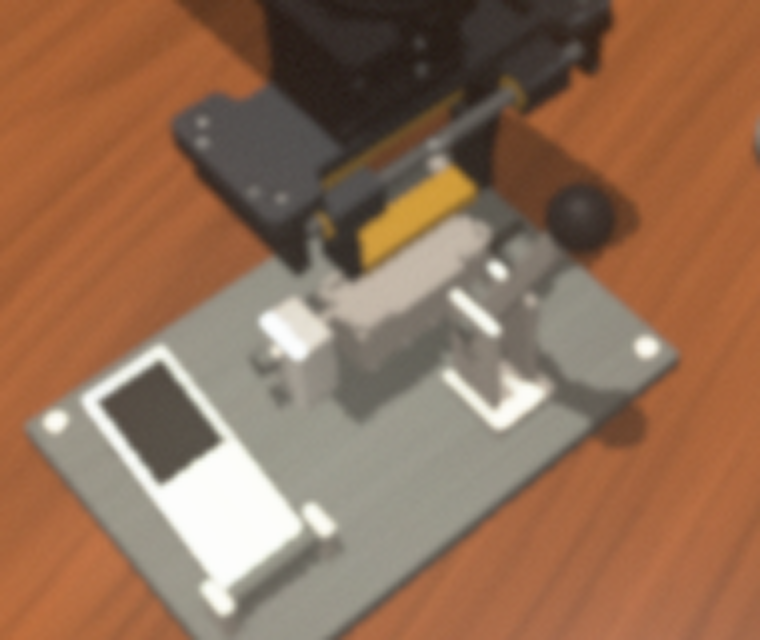

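View pics/top9.png

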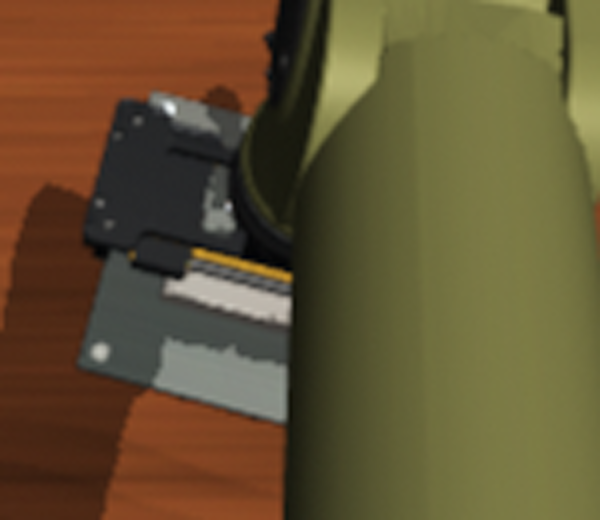

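```bash
python3 - <<'E'
from m import *
c=optics.read_camera('scene')
hsv=cv2.cvtColor(c['image'],cv2.COLOR_BGR2HSV); m=cv2.inRange(hsv,(15,170,130),(34,255,255)); m[:, :270]=0;m[:235]=0;m[275:]=0;m[:,330:]=0
k,lab,st,ce=cv2.connectedComponentsWithStats(m); i=1+np.argmax(st[1:,4]); print(st[i],ce[i])
y=np.radians(-15.6); R=np.array([[np.cos(y),-np.sin(y)],[np.sin(y),np.cos(y)]])
W=np.array([px2w(c,a,b) for a,b in zip(*np.nonzero(lab==i))]); J=(W[:,:2]-[.5594,-.0909])@R*1000; Z=W[:,2]*1000
print('x',np.percentile(J[:,0],[2,10,50,90,98]).round(1),'y',np.percentile(J[:,1],[2,50,98]).round(1),'z',np.percentile(Z,[2,10,50,90,98]).round(1))
E
python3 st.py .5536 -.0373 .068
```

```text
[286 242  28  23 253] [298.82213439 252.7826087 ]
x [-24.7 -22.6 -15.1  -8.6  -7.5] y [24.4 55.4 85.3] z [82.2 83.6 85.4 86.8 87.9]
pos [ 0.5565 -0.0376  0.0984] zdir 74.43 xax [ 0.003  0.001 -1.   ] go [30.4  3.  -0.6] f [-0.3 -0.1 -1.3] w 0.0692 11.8833
```

```bash
python3 -m pendant '[[64,[0,3,-0.5],[0,0,0]],[64,[10,3,-0.5],[0,0,0]],[64,[20,3,-0.5],[0,0,0]],[64,[20,3,-0.5],[0,0,0]],[64,[20,3,-0.5],[0,0,0]]]'; python3 st.py .5536 -.0373 .068
```

```text
time_s: 12.3
tool_pos: [0.5511, -0.0378, 0.0754]
tool_rot: [112.1, 89.9, -173.5]
force: [-0.1, 0.3, -1.8]
grip_width: 0.0691
pos [ 0.5511 -0.0378  0.0754] zdir 74.36 xax [-0.002 -0.    -1.   ] go [ 7.4 -2.3  1.2] f [-0.1  0.3 -1.8] w 0.0691 12.3
```

```bash
python3 -m pendant '[[64,[0,0,0],[0,0,0]],[64,[0,0,0],[0,0,0]],[64,[0,0,0],[0,0,0]]]'; python3 st.py .5536 -.0373 .068
```

```text
time_s: 12.55
tool_pos: [0.5524, -0.0379, 0.0768]
tool_rot: [-71.3, 90.0, 3.0]
force: [0.7, -0.1, -0.9]
grip_width: 0.0692
pos [ 0.5524 -0.0379  0.0768] zdir 74.37 xax [ 0.001  0.    -1.   ] go [ 8.8 -1.   0.9] f [ 0.7 -0.1 -0.9] w 0.0692 12.55
```

```bash
python3 -m pendant '[[64,[3,-0.5,0.5],[0,0,0]],[64,[6,-0.5,0.5],[0,0,0]],[64,[8.5,-0.5,0.5],[0,0,0]],[64,[8.5,-0.5,0.5],[0,0,0]],[64,[8.5,-0.5,0.5],[0,0,0]],[64,[8.5,-0.5,0.5],[0,0,0]]]'; python3 st.py .5536 -.0373 .068
```

```text
time_s: 13.05
tool_pos: [0.5527, -0.0375, 0.068]
tool_rot: [42.2, 90.0, 116.5]
force: [-0.4, 0.4, -1.5]
grip_width: 0.0688
pos [ 0.5527 -0.0375  0.068 ] zdir 74.36 xax [-0.  0. -1.] go [ 0.  -0.8  0.5] f [-0.4  0.4 -1.5] w 0.0688 13.05
```

```bash
cat > bl.py <<'E'
from m import *
import sys
c=optics.read_camera('scene')
hsv=cv2.cvtColor(c['image'],cv2.COLOR_BGR2HSV); m=cv2.inRange(hsv,(15,130,110),(34,255,255)); m[:, :250]=0;m[:235]=0;m[300:]=0;m[:,345:]=0
k,lab,st,ce=cv2.connectedComponentsWithStats(m); i=1+np.argmax(st[1:,4]); print(st[i],ce[i])
y=np.radians(-15.6); R=np.array([[np.cos(y),-np.sin(y)],[np.sin(y),np.cos(y)]])
W=np.array([px2w(c,a,b) for a,b in zip(*np.nonzero(lab==i))]); J=(W[:,:2]-[.5594,-.0909])@R*1000; Z=W[:,2]*1000
print('x',np.percentile(J[:,0],[2,10,50,90,98]).round(1),'y',np.percentile(J[:,1],[2,50,98]).round(1),'z',np.percentile(Z,[2,10,50,90,98]).round(1))
P=np.c_[J,np.ones(len(J))]; print('plane tilt (z per x,y)',np.linalg.lstsq(P,Z,rcond=None)[0].round(3))
a=c['image'][200:360,195:385]; cv2.imwrite(sys.argv[1],cv2.resize(a,None,fx=4,fy=4,interpolation=cv2.INTER_CUBIC))
E
python3 bl.py pics/s10.png
```

```text
[284 251  29  25 307] [297.21824104 262.33550489]
x [-29.5 -26.8 -18.  -11.9 -10.6] y [16.  53.4 85. ] z [49.7 52.1 54.8 57.2 69.8]
plane tilt (z per x,y) [ 7.0600e-01 -7.2000e-02  7.2607e+01]
```

View pics/s10.png

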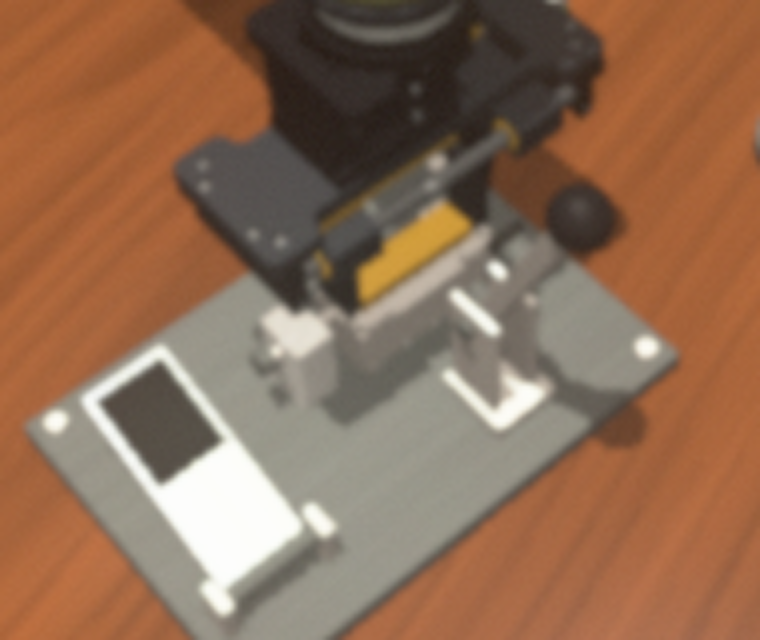

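```bash
python3 -m pendant '[[72,[0,0,0],[0,0,0]],[75,[0,0,0],[0,0,0]],[75,[0,0,0],[0,0,0]],[75,[0,0,0],[0,0,0]],[75,[-15,0,0],[0,0,0]],[75,[-40,0,0],[0,0,0]],[75,[-80,0,0],[0,0,0]],[75,[-120,0,0],[0,0,0]],[60,[-120,0,0],[0,0,0]]]' 20; python3 bl.py pics/s11.png;  python3 st.py .5536 -.0373 .068
```

```text
time_s: 13.85
tool_pos: [0.5574, -0.0381, 0.1962]
tool_rot: [-67.5, 89.2, 6.9]
force: [2.4, -0.5, -0.1]
grip_width: 0.0728
[280 252  32  25 322] [295.64596273 264.28571429]
x [-29.3 -27.6 -19.  -11.9 -11. ] y [16.3 49.4 83.1] z [46.8 49.3 51.8 53.8 54.7]
plane tilt (z per x,y) [ 1.482 -0.102 85.371]
pos [ 0.5559 -0.0378  0.1929] zdir 74.37 xax [ 0.009  0.001 -1.   ] go [124.9   3.4  -0.6] f [-0.   1.1 -0.8] w 0.0702 13.9
```

View pics/s11.png

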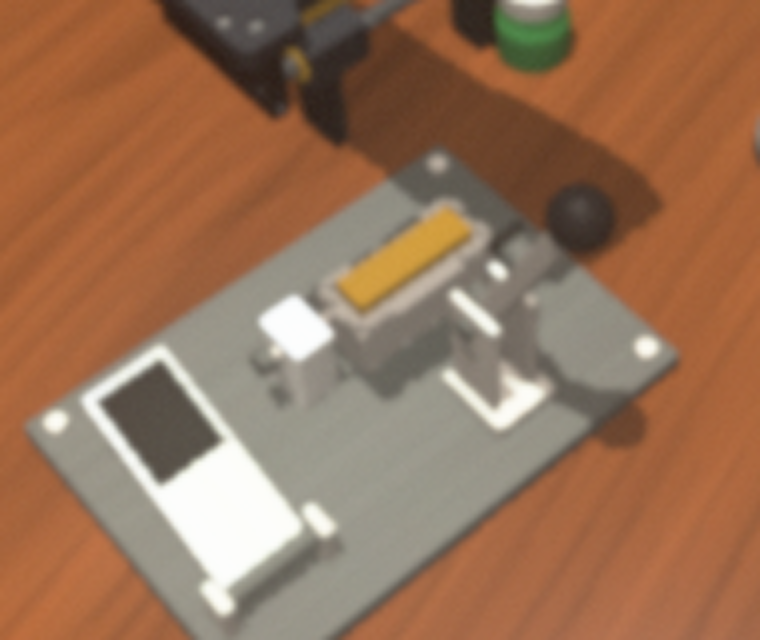

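The blank lies level between the lips (top at z about 52 mm, centre at jig (-20, 50)). Now to the ball.

```bash
python3 -m pendant '[[55,[-30,0,0],[0,0,0]],[55,[-60,0,0],[0,0,0]],[55,[-92,0,0],[0,0,0]],[55,[-92,-30,0],[0,0,0]],[55,[-92,-60,0],[0,0,0]],[55,[-92,-90,0],[0,0,0]],[55,[-92,-112,0],[0,0,0]],[55,[-92,-112,0],[0,0,0]],[55,[-92,-112,0],[0,0,0]],[55,[-92,-112,0],[0,0,0]]]' 20;  python3 st.py .666 -.069 .188
```

```text
time_s: 14.73
tool_pos: [0.6598, -0.0677, 0.279]
tool_rot: [105.1, 89.9, 179.4]
force: [0.1, -0.1, -0.4]
grip_width: 0.0549
pos [ 0.6598 -0.0677  0.279 ] zdir 74.35 xax [-0.002  0.    -1.   ] go [91.  -6.5  0.5] f [ 0.1 -0.1 -0.4] w 0.0549 14.7333
```

```bash
python3 -m pendant '[[55,[20,-6,0],[0,0,0]],[55,[50,-6,0],[0,0,0]],[55,[80,-6,0],[0,0,0]],[55,[91,-6,0],[0,0,0]],[55,[91,-6,0],[0,0,0]],[30,[91,-6,0],[0,0,0]],[15,[91,-6,0],[0,0,0]],[15,[91,-6,0],[0,0,0]],[15,[91,-6,0],[0,0,0]],[15,[91,-6,0],[0,0,0]]]' 20;  python3 st.py .666 -.069 .188
```

```text
time_s: 15.57
tool_pos: [0.667, -0.0694, 0.1904]
tool_rot: [-70.4, 89.9, 4.0]
force: [0.2, -0.4, -0.8]
grip_width: 0.0293
pos [ 0.667  -0.0694  0.1904] zdir 74.37 xax [ 0.002  0.    -1.   ] go [2.4 1.  0.1] f [ 0.2 -0.4 -0.8] w 0.0293 15.5667
```

```bash
python3 -m pendant '[[15,[-8,24,0],[0,0,0]],[15,[-12,50,0],[0,0,0]],[15,[-10,76,0],[0,0,0]],[15,[-3,101,0],[0,0,0]],[15,[9,124,0],[0,0,0]],[15,[25,145,0],[0,0,0]],[15,[45,161,0],[0,0,0]],[15,[68,174,0],[0,0,0]],[15,[68,174,0],[0,0,0]],[15,[68,174,0],[0,0,0]]]' 20;  python3 st.py .4882 -.0191 .070
```

```text
time_s: 16.4
tool_pos: [0.4956, -0.0213, 0.1201]
tool_rot: [92.4, 89.6, 166.8]
force: [-7.3, 3.6, 0.5]
grip_width: 0.026
pos [ 0.4956 -0.0213  0.1201] zdir 74.41 xax [-0.008  0.002 -1.   ] go [50.2  7.3  0.1] f [-7.3  3.6  0.5] w 0.026 16.4
```

```bash
python3 -m pendant '[[15,[12,4,0],[0,0,0]],[15,[25,7,0],[0,0,0]],[15,[38,9,0],[0,0,0]],[15,[46,9,0],[0,0,0]],[15,[52,9,0],[0,0,0]],[15,[53,9,0],[0,0,0]],[15,[53,9,0],[0,0,0]]]' 20;  python3 st.py .4882 -.0191 .070; python3 bl.py pics/s12.png
```

```text
time_s: 16.98
tool_pos: [0.4881, -0.0192, 0.0681]
tool_rot: [95.6, 89.6, 170.0]
force: [-7.9, 2.8, -1.8]
grip_width: 0.0264
pos [ 0.4881 -0.0192  0.0681] zdir 74.39 xax [-0.007  0.001 -1.   ] go [-1.9 -0.   0.1] f [-7.9  2.8 -1.8] w 0.0264 16.9833
[280 262  19  15 145] [288.48275862 269.35862069]
x [-29.4 -27.4 -18.4 -12.1 -11. ] y [16.  32.  45.6] z [47.5 49.8 51.9 53.9 55.3]
plane tilt (z per x,y) [ 1.354 -0.365 89.145]
```

View pics/s12.png

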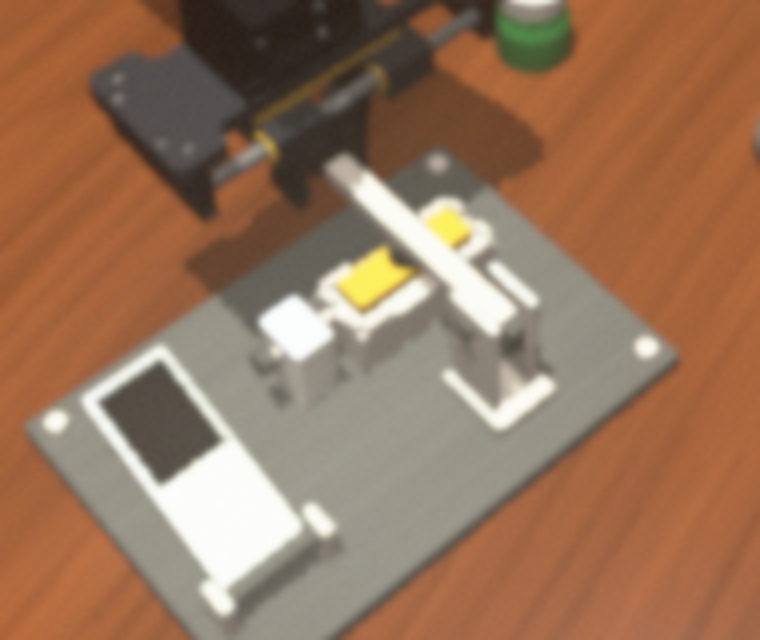

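Clamp is on the blank. I'll release, rise, and check.

```bash
python3 -m pendant '[[50,[0,0,0],[0,0,0]],[50,[0,0,0],[0,0,0]],[50,[0,0,0],[0,0,0]],[50,[-20,0,0],[0,0,0]],[50,[-50,0,0],[0,0,0]],[30,[-75,0,0],[0,0,0]],[10,[-75,0,0],[0,0,0]],[0,[-75,0,0],[0,0,0]],[0,[-75,0,0],[0,0,0]]]' 20;python3 bl.py pics/s13.png
python3 - <<'E'
from h import *
y=np.radians(-15.6); R=np.array([[np.cos(y),-np.sin(y)],[np.sin(y),np.cos(y)]])
c=optics.read_camera('scene'); Rr,C=np.mgrid[0:400,0:640]; z=c['range_z']
X=np.stack([(C-c['cx'])/c['fx']*z,-(Rr-c['cy'])/c['fy']*z,-z,np.ones_like(z)],-1)@c['cam_to_world'].T
J=(X[...,:2]-[.5594,-.0909])@R*1000; Z=X[...,2]*1000
s=(J[...,0]<10)&(J[...,0]>-72)&(abs(J[...,1]-50)<4)&(Z>62)&(Z<95)
print(s.sum(),np.polyfit(J[s][:,0],Z[s],1),np.median(Z[s]))
E
python3 st.py 0.5546 -.1695 .09
# pad world
```

```text
time_s: 17.78
tool_pos: [0.4907, -0.0202, 0.1434]
tool_rot: [-68.5, 89.9, 5.8]
force: [-0.4, 0.2, -0.6]
grip_width: 0.031
[280 262  19  15 144] [288.43055556 269.38194444]
x [-30.  -27.3 -18.4 -12.2 -11.3] y [16.4 31.6 46.5] z [47.5 49.7 51.7 53.6 55.9]
plane tilt (z per x,y) [-8.8000e-02 -1.0000e-03  5.0033e+01]
140 [-4.35435125e-03  7.70478512e+01] 77.37687273356835
pos [ 0.4897 -0.0202  0.1423] zdir 74.36 xax [-0.001 -0.    -1.   ] go [  52.3 -102.8 -126.2] f [ 0.8 -0.5  0.4] w 0.0233 17.8833
```

View pics/s13.png

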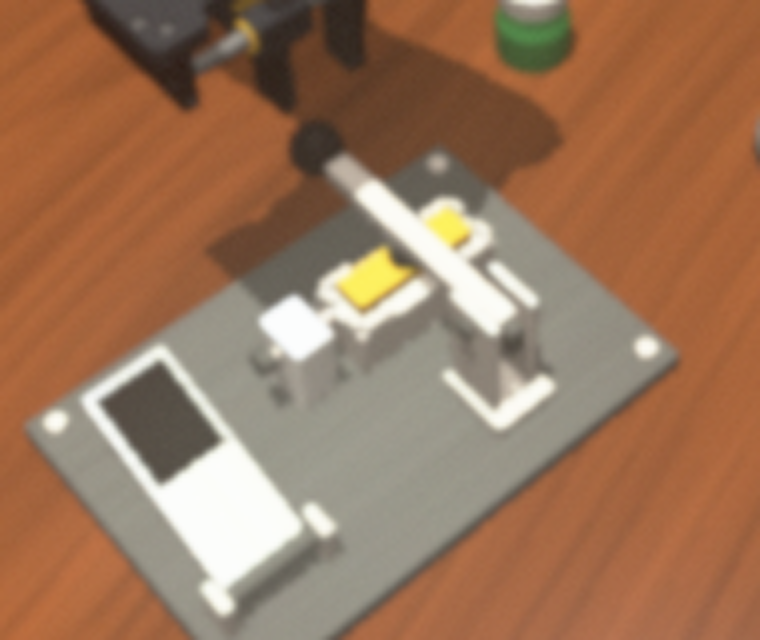

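The clamp arm is level (slope about 0) on the blank. Moving over the pedal pad at jig (-32, -90).

```bash
python3 -m pendant '[[0,[0,-12,-30],[0,0,0]],[0,[0,-25,-65],[0,0,0]],[0,[0,-38,-100],[0,0,0]],[0,[0,-53,-139],[0,0,0]],[0,[20,-53,-139],[0,0,0]],[0,[45,-53,-139],[0,0,0]],[0,[45,-53,-139],[0,0,0]],[0,[45,-53,-139],[0,0,0]],[0,[45,-53,-139],[0,0,0]]]' 20;python3 bl.py pics/s14.png; python3 st.py .5044 -.1690 .046
```

```text
time_s: 18.63
tool_pos: [0.5039, -0.1678, 0.0983]
tool_rot: [137.5, 90.0, -148.0]
force: [0.1, 0.6, 0.3]
grip_width: 0.0009
[280 262  19  16 150] [288.33333333 269.45333333]
x [-29.6 -27.4 -19.2 -12.2 -10.9] y [16.2 30.9 46.3] z [46.9 49.4 51.6 53.3 54.8]
plane tilt (z per x,y) [-1.0000e-01  8.0000e-03  4.9308e+01]
pos [ 0.5044 -0.1678  0.0989] zdir 74.43 xax [ 0.001 -0.    -1.   ] go [52.9 -0.2 -1.1] f [ 1.1 -0.2 -0.5] w 0.0004 18.6833
```

View pics/s14.png

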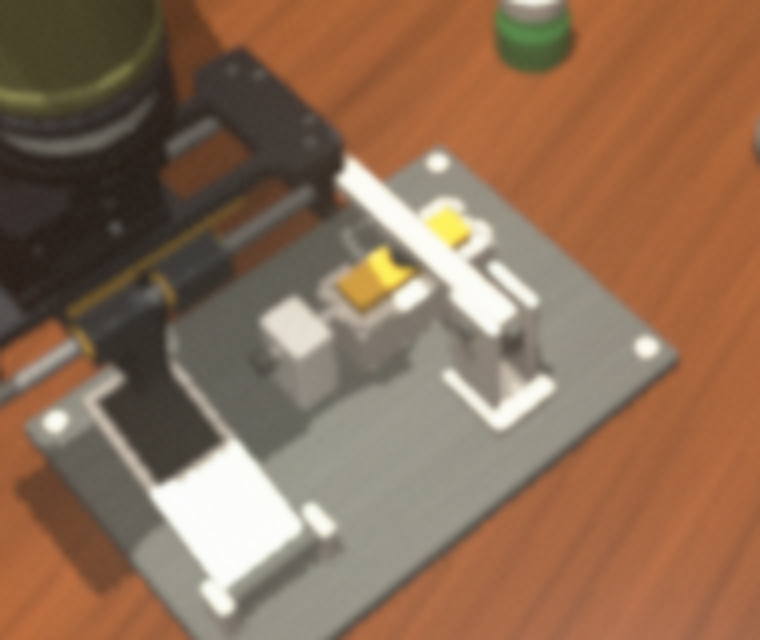

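```bash
python3 -m pendant '[[0,[10,0,-1],[0,0,0]],[0,[20,0,-1],[0,0,0]],[0,[29,0,-1],[0,0,0]],[0,[37,0,-1],[0,0,0]],[0,[44,0,-1],[0,0,0]],[0,[50,0,-1],[0,0,0]],[0,[53,0,-1],[0,0,0]],[0,[53,0,-1],[0,0,0]],[0,[53,0,-1],[0,0,0]]]' 20; python3 st.py .5044 -.1690 .046
```

```text
time_s: 19.43
tool_pos: [0.5019, -0.1683, 0.0469]
tool_rot: [62.0, 89.6, 136.3]
force: [-12.1, 5.4, 29.1]
grip_width: 0.0002
pos [ 0.5019 -0.1683  0.0469] zdir 74.36 xax [-0.004  0.004 -1.   ] go [ 0.8 -2.6  0. ] f [-12.1   5.4  29.1] w 0.0002 19.4333
```

```bash
python3 -m pendant '[[0,[0,0,0],[0,0,0]],[0,[0,0,0],[0,0,0]],[0,[0,0,0],[0,0,0]],[0,[0,0,0],[0,0,0]]]'
python3 - <<'E'
from h import *
y=np.radians(-15.6); R=np.array([[np.cos(y),-np.sin(y)],[np.sin(y),np.cos(y)]])
c=optics.read_camera('scene'); Rr,C=np.mgrid[0:400,0:640]; z=c['range_z']
X=np.stack([(C-c['cx'])/c['fx']*z,-(Rr-c['cy'])/c['fy']*z,-z,np.ones_like(z)],-1)@c['cam_to_world'].T
J=(X[...,:2]-[.5594,-.0909])@R*1000; Z=X[...,2]*1000
s=(J[...,0]<40)&(J[...,0]>-20)&(abs(J[...,1]+90)<18)&(Z>18)&(Z<60)
print('pedal slope',s.sum(),np.polyfit(J[s][:,0],Z[s],1))
s=(J[...,0]<10)&(J[...,0]>-60)&(abs(J[...,1]-50)<4)&(Z>62)&(Z<90)
print('clamp',s.sum(),np.polyfit(J[s][:,0],Z[s],1))
E
```

```text
time_s: 19.77
tool_pos: [0.5019, -0.1683, 0.0469]
tool_rot: [60.3, 89.7, 134.7]
force: [-11.7, 4.5, 28.5]
grip_width: 0.0007
pedal slope 618 [-0.03659908 28.4281054 ]
clamp 123 [-2.54082048e-03  7.70311203e+01]
```

```bash
cat > pe.py <<'E'
from h import *
y=np.radians(-15.6); R=np.array([[np.cos(y),-np.sin(y)],[np.sin(y),np.cos(y)]])
c=optics.read_camera('scene'); Rr,C=np.mgrid[0:400,0:640]; z=c['range_z']
X=np.stack([(C-c['cx'])/c['fx']*z,-(Rr-c['cy'])/c['fy']*z,-z,np.ones_like(z)],-1)@c['cam_to_world'].T
J=(X[...,:2]-[.5594,-.0909])@R*1000; Z=X[...,2]*1000
g=c['image'].min(-1)
for a,b,t in [(0,40,'plate'),(-52,-12,'pad')]:
    s=(J[...,0]<b)&(J[...,0]>a)&(abs(J[...,1]+90)<15)&(Z>18)&(Z<62)&((g>120) if t=='plate' else (g<90))
    if s.sum()>5:
        x,zz=J[s][:,0],Z[s]; med=np.median(zz); 
        p=np.polyfit(x,zz,1); k=abs(zz-np.polyval(p,x))<4; p=np.polyfit(x[k],zz[k],1); print(t,s.sum(),p,np.polyval(p,(a+b)/2))
s=(J[...,0]<10)&(J[...,0]>-60)&(abs(J[...,1]-50)<4)&(Z>62)&(Z<90)
print('clamp',s.sum(),np.polyfit(J[s][:,0],Z[s],1))
E
python3 pe.py; python3 st.py .5044 -.1690 .046
```

```text
plate 345 [-1.01356269e-02  2.79568689e+01] 27.75415632365525
pad 250 [-0.30165404 28.39625926] 38.04918862072619
clamp 126 [5.11085680e-03 7.72817663e+01]
pos [ 0.5019 -0.1683  0.0469] zdir 74.36 xax [-0.004  0.004 -1.   ] go [ 0.8 -2.6  0. ] f [-13.    5.1  28.9] w 0.0005 19.8667
```

Pedal plate is level (slope about -0.01) with 29 N on it, so it is at the stop. Now letting it come up.

```bash
python3 -m pendant '[[0,[-10,0,0],[0,0,0]],[0,[-22,0,0],[0,0,0]],[0,[-40,0,0],[0,0,0]],[0,[-65,0,0],[0,0,0]],[0,[-95,0,0],[0,0,0]],[40,[-95,0,0],[0,0,0]],[50,[-95,0,0],[0,0,0]],[50,[-95,0,0],[0,0,0]]]'; python3 pe.py;python3 bl.py pics/s15.png; python3 st.py .4882 -.0191 .14
```

```text
time_s: 20.53
tool_pos: [0.503, -0.1687, 0.1392]
tool_rot: [75.0, 89.9, 149.4]
force: [-1.2, 0.3, -1.1]
grip_width: 0.0132
plate 400 [-0.27111299 42.21647396] 36.79421419769976
pad 327 [-0.25986426 44.39945662] 52.71511292380584
clamp 120 [-3.42743434e-03  7.72948727e+01]
[280 262  19  15 151] [288.37086093 269.39072848]
x [-29.6 -27.7 -18.7 -11.7 -10.7] y [16.  31.3 46.1] z [47.7 49.8 51.6 53.6 56.4]
plane tilt (z per x,y) [ 1.338 -0.411 90.409]
pos [ 0.5025 -0.1687  0.1385] zdir 74.38 xax [-0.003  0.    -1.   ] go [ -1.4  54.  140.2] f [ 0.7 -0.5 -0.3] w 0.0212 20.6333
```

View pics/s15.png

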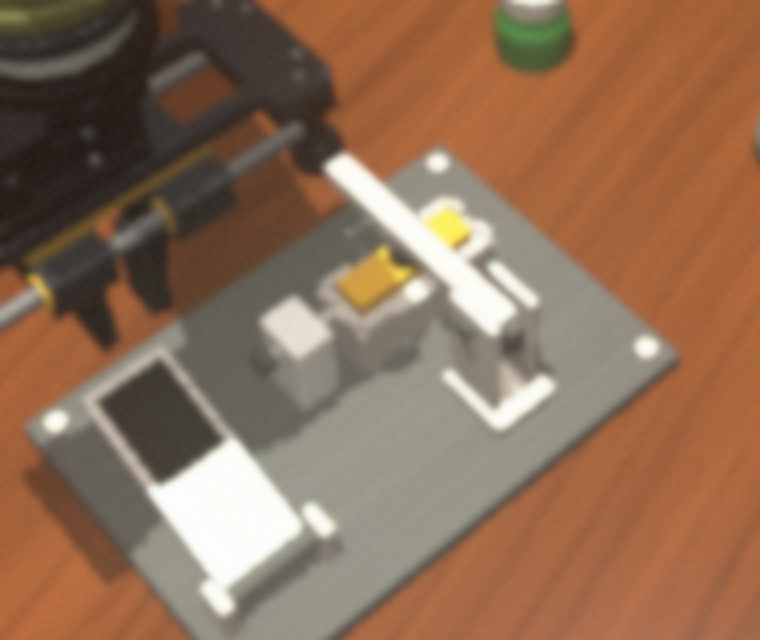

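```bash
python3 -m pendant '[[50,[0,12,35],[0,0,0]],[50,[0,25,70],[0,0,0]],[50,[0,38,105],[0,0,0]],[50,[0,54,140],[0,0,0]],[50,[0,54,140],[0,0,0]],[50,[0,54,140],[0,0,0]],[50,[0,54,140],[0,0,0]]]'; python3 st.py .4882 -.0191 .070
```

```text
time_s: 21.22
tool_pos: [0.4887, -0.0201, 0.1392]
tool_rot: [139.0, 89.9, -146.6]
force: [0.2, -1.2, 0.4]
grip_width: 0.0496
pos [ 0.4887 -0.0201  0.1392] zdir 74.4 xax [-0.001 -0.001 -1.   ] go [69.2  0.7  0.9] f [ 0.2 -1.2  0.4] w 0.0496 21.2167
```

```bash
python3 -m pendant '[[50,[30,0,0],[0,0,0]],[50,[60,0,0],[0,0,0]],[50,[69,0,0],[0,0,0]],[50,[69,0,0],[0,0,0]],[30,[69,0,0],[0,0,0]],[15,[69,0,0],[0,0,0]],[15,[69,0,0],[0,0,0]],[15,[69,0,0],[0,0,0]],[15,[69,0,0],[0,0,0]]]' 20; python3 st.py .4882 -.0191 .070
```

```text
time_s: 21.97
tool_pos: [0.4901, -0.0197, 0.0721]
tool_rot: [-60.1, 89.9, 14.2]
force: [0.5, 0.5, 3.0]
grip_width: 0.0267
pos [ 0.4901 -0.0197  0.0721] zdir 74.37 xax [ 0.002  0.001 -1.   ] go [2.1 2.  0.1] f [0.5 0.5 3. ] w 0.0267 21.9667
```

```bash
python3 -m pendant '[[15,[-13,0,0],[0,0,0]],[15,[-26,-2,0],[0,0,0]],[15,[-51,-10,0],[0,0,0]],[15,[-73,-23,0],[0,0,0]],[15,[-93,-39,0],[0,0,0]],[15,[-109,-60,0],[0,0,0]],[15,[-121,-83,0],[0,0,0]],[15,[-128,-108,0],[0,0,0]],[15,[-130,-134,0],[0,0,0]],[15,[-127,-160,0],[0,0,0]]]' 20; python3 st.py .6653 -.0685 .188
```

```text
time_s: 22.8
tool_pos: [0.646, -0.0631, 0.2006]
tool_rot: [-72.8, 89.7, 1.6]
force: [1.1, -1.5, -2.4]
grip_width: 0.0269
pos [ 0.646  -0.0631  0.2006] zdir 74.42 xax [ 0.005  0.    -1.   ] go [ 12.7 -20.   -0. ] f [ 1.1 -1.5 -2.4] w 0.0269 22.8
```

```bash
python3 -m pendant '[[15,[5,-14,0],[0,0,0]],[15,[8,-22,0],[0,0,0]],[15,[9,-23,0],[0,0,0]],[15,[9,-23,0],[0,0,0]],[50,[9,-23,0],[0,0,0]],[50,[9,-23,0],[0,0,0]],[50,[9,-23,0],[0,0,0]],[50,[-30,-23,0],[0,0,0]],[50,[-70,-23,0],[0,0,0]],[50,[-100,-10,0],[0,0,0]]]' 20; python3 st.py .45 .10 .3
```

```text
time_s: 23.63
tool_pos: [0.6535, -0.0658, 0.2998]
tool_rot: [-136.6, 89.9, -62.3]
force: [0.9, 0.1, 0.8]
grip_width: 0.0488
pos [ 0.6535 -0.0658  0.2998] zdir 74.36 xax [ 0.001 -0.001 -1.   ] go [ -0.5 240.7 104.8] f [0.9 0.1 0.8] w 0.0488 23.6333
```

Retreat to a clear spot to look.

```bash
python3 -m pendant '[[50,[0,30,15],[0,0,0]],[50,[0,60,30],[0,0,0]],[50,[0,90,50],[0,0,0]],[50,[0,120,70],[0,0,0]],[50,[0,140,100],[0,0,0]],[50,[0,150,135],[0,0,0]],[50,[0,160,170],[0,0,0]],[50,[0,170,205],[0,0,0]],[50,[0,170,205],[0,0,0]],[50,[0,170,205],[0,0,0]]]'; python3 pe.py; python3 bl.py pics/s16.png
python3 - <<'E'
from m import *
for n in ['scene','top']:
    c=optics.read_camera(n); cv2.imwrite(f'pics/{n}17.png',c['image'])
    m=brass(c); k,lab,st,ce=cv2.connectedComponentsWithStats(m)
    for i in range(1,k):
        if 40<st[i,4]<600:
            r=rect(c,lab==i,0.01); print(n,np.round(ce[i]),st[i,4],np.round(r[0],1),np.round(r[1],1))
    for l in ['jar','mandrel','clamp_ball']:
        for d in models.landmark_of(n,l)[:1]: print(n,l,round(d['confidence'],2),d['centre'][0]*400,d['centre'][1]*640,px2w(c,d['centre'][0]*400,d['centre'][1]*640).round(3))
E
```

```text
time_s: 24.47
tool_pos: [0.543, 0.1807, 0.2972]
tool_rot: [126.0, 89.9, -159.3]
force: [0.0, -1.2, 0.2]
grip_width: 0.0502
plate 397 [-0.26903358 42.38690281] 37.00623120464368
pad 305 [-0.25228081 44.52302485] 52.596010902284526
[280 253  32  24 294] [295.54081633 264.60544218]
x [-28.2 -26.3 -18.4 -12.1 -10.9] y [16.3 48.1 81.9] z [47.2 49.6 51.9 53.5 54.5]
plane tilt (z per x,y) [ 1.506 -0.095 84.729]
scene [296. 265.] 269 [535.2 -12.5] [70.4 20.5]
scene jar 0.73 212.6 325.312 [0.513 0.135 0.018]
scene mandrel 0.58 237.4 398.20799999999997 [0.681 0.158 0.017]
scene clamp_ball 0.54 276.88 315.00800000000004 [ 0.613 -0.06   0.081]
top [385. 190.] 231 [559.2 -42.7] [70.8 19.4]
top clamp_ball 0.71 122.52000000000001 408.192 [ 0.658 -0.062  0.199]Traceback (most recent call last):
  File "pe.py", line 13, in <module>
    print('clamp',s.sum(),np.polyfit(J[s][:,0],Z[s],1))
                          ~~~~~~~~~~^^^^^^^^^^^^^^^^^^
    raise TypeError("expected non-empty vector for x")
TypeError: expected non-empty vector for x
```

View pics/scene17.png

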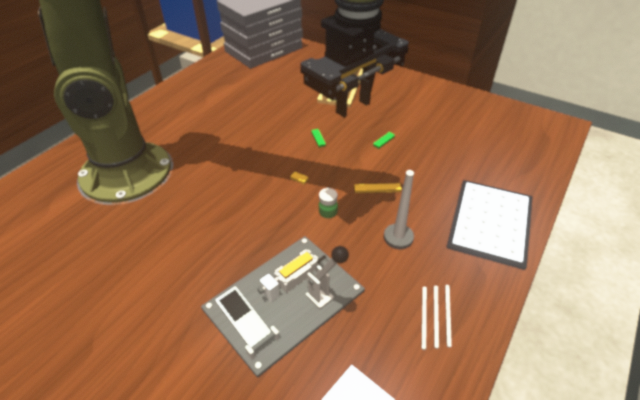

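View pics/s16.png

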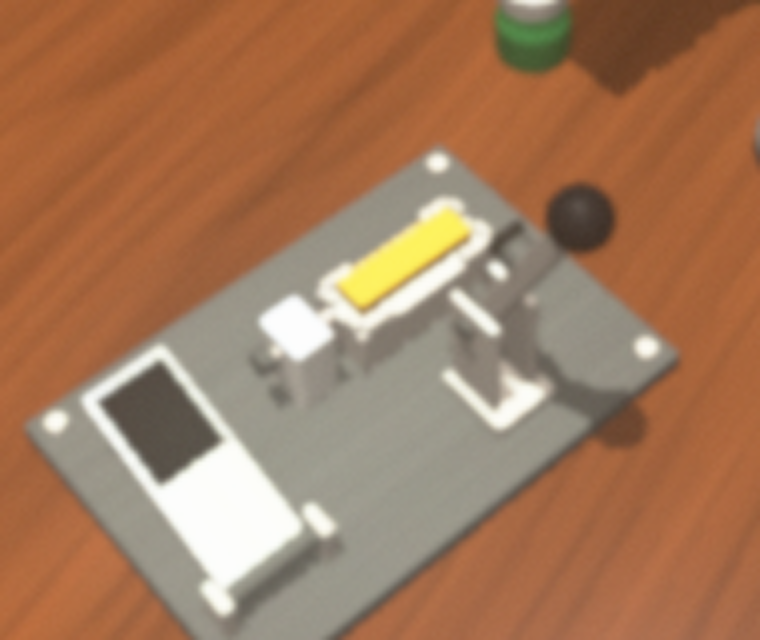

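All in order: the blank is in the nest, the ball is back at scene17 (340,254), the pedal is up, and the bystanders are at the same pixels as at the start. I'll hold still for a moment, then hand in.

```bash
python3 -m pendant '[[50,[0,0,0],[0,0,0]],[50,[0,0,0],[0,0,0]],[50,[0,0,0],[0,0,0]]]'; python3 -c "
from cell import env; print(env.sign_off())"
```

```text
time_s: 25.22
tool_pos: [0.5444, 0.1777, 0.2981]
tool_rot: [-39.4, 90.0, 34.9]
force: [0.7, -0.5, 0.1]
grip_width: 0.05
the job is handed in; nothing more can be done
None
```

I did the whole job and handed it in at about 25 s; the hand-in gives no verdict.

**What I did:** The clamp started down, so I swung it back first. I picked up the 70 mm brass blank by its ends and lowered it into the nest. I then swung the clamp down onto it and pressed the pedal to its stop. The pedal plate measured level, with about 29 N on the tool. I let the pedal up with the blank still clamped, then swung the clamp fully back.

**Last checks:**
- **Blank:** its top is at z ≈ 52 mm, and it lies along the nest, centred within about 2 mm.
- **Clamp:** the ball measured about (0.658, -0.062, 0.199) m, which fits the arm being at its back stop.
- **Pedal:** it is up, at its rest slope of about 15°.
- **Bystanders:** the jar and mandrel re-measured within about 6 mm of their starts in the scene camera. The other two bars I compared only by eye, at the same pixels as before.

**Checks that disagreed or failed:**
- In the last look, the scene camera's network reported the clamp bracket as the ball, at 0.54 confidence. The picture and the top camera showed the ball back.
- The network's nest point was 4 to 6 mm off from the measured anvil, so I did not use it.
- In that last look my colour search missed the two other bars, which were in the arm's shadow or hidden. The clamp-slope check also stopped with an error, because the arm was no longer over the nest.

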